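# Set out the board-repair and meter-test mats

## Task

Set out the two blue work mats, left and right being as you see them from the robot: on the mat with the circuit board, stand the solder spool in the outline to the left of the board, put the roll of black tape squarely on top of the spool, and stand the jar of screws in the outline to the right of the board; on the mat with the multimeter, lay the black adapter in the outline to the left of the meter and the white terminal strip in the outline to its right. Centre each thing in its outline, the adapter and the strip lengthwise along the outline's long sides, everything right way up; never tip the jar over.

Things in the scene. Friction and masses are not known exactly. Their poses are not given: they have to be found in the camera images.
- board_mat: fixed blue mat, 160 (x) by 276 (y) by 3 mm thick; a circuit board between clear plates (106 along x, 70 along y, top 55 mm up) stands fixed in its middle. Origin: centre of the underside; x to its far side, y to its left seen from the robot, turned at most 12 degrees, z up. White outlines 90 (x) by 70 mm (y) centred at (0, 92) mm (left) and (0, -92) mm (right) of the origin, 3 mm up.
- meter_mat: fixed blue mat, 160 (x) by 276 (y) by 3 mm thick; a yellow and black multimeter on its back (142 along x, 70 along y, top 44 mm up) stands fixed in its middle. Origin: centre of the underside; x to its far side, y to its left seen from the robot, turned at most 12 degrees, z up. White outlines 90 (x) by 70 mm (y) centred at (0, 92) mm (left) and (0, -92) mm (right) of the origin, 3 mm up.
- spool: solder spool, a grey reel with pale round flanges standing on one flange, 52 mm across and 36 mm high, 0.25 kg. Origin at the centre of its underside, z up.
- tape: roll of black insulating tape lying flat, 54 mm across and 19 mm high, with a pale core; 0.05 kg. Origin at the centre of its underside (within 2 mm), z up.
- jar: glass jar of screws with a red lid, standing upright, 58 mm across and 80 mm high; its straight glass wall goes up to 60 mm; 0.2 kg. Origin at the centre of its underside, z up.
- adapter: plain black power adapter block, 38 mm (its x) by 58 mm (its y) by 30 mm high, 0.12 kg. Origin at the centre of its underside, y along its length, z up.
- terminal: white screw terminal strip, 17 mm wide (its x), 75 mm long (its y), 17 mm high over the screws with a solid body 12 mm high, 0.03 kg. Origin at the centre of its underside, y along its length, z up.
There are look-alikes about, which are no part of the job. What is meant by the adapter is not green, and is the smaller of those in its own colour.

How it is judged:
By the outcome, as a careful person would: the job done as asked, in the order asked, and still so for the second after the job is handed in, with the robot touching nothing.
It also fails if it takes over 128 s, if anything falls off the work surface, if the arm or the gripper's body presses on something with over 40 N, if the wrist force passes 120 N, or if a joint passes its speed limit or range.

## Robot

A 7-joint arm with a two-finger parallel gripper is mounted at the origin on a cart in front of the work surface, level with it; the furniture and walls round the work are solid. World frame = base frame: x ahead of the robot, y to its left, z up, the work surface at z = 0. Lengths are in m, angles in rad, forces in N, time in s.
With the tool pointing down it reaches from about 0.425 to 0.875 m from the base axis. Payload 4.7 kg.
Tool frame: the origin (TCP) lies midway between the tips of the shut fingers; the grasp point (between the pads) lies 19 mm behind it; z points along the fingers, y is the direction in which the jaws open and shut (so a half turn about z gives the same grasp; the last joint's range is limited). The gripper opens to 87 mm and grips with 3 to 60 N. Pads are 19 mm wide; open, the fingers measure 117 mm over their backs; the gripper's body (75 mm by 190 mm) begins 51 mm behind the grasp point.
Start: joints at [1.328, 0.321, -0.07, 1.45, 0.023, 1.371, -0.057], TCP at [0.165, -0.629, 0.223] pointing down, gripper open.
Joint ranges: [-2.86, 2.86], [-0.3, 2.09], [-1.38, 1.24], [0.06, 2.45], [-1.56, 4.7], [0.09, 2.05], [-2.69, 2.69]. Speed limits (rad/s): [2.57, 2.57, 3.14, 3.14, 3.14, 3.14, 3.14].

## Interface

Orientations are given as a rotation vector (axis times angle).
In Python, from bench import ctrl, optics gives the robot as it stands. The module is installed in compiled form; this text tells all that it offers.
- The arm moves only by the tool step_arm, never from a script. Its argument "deltas" is a list of rows, each a list of 7 numbers: the turn, a rotation vector about the tool's x, y, z in degrees, then the shift along the tool's x, y, z in mm, then the finger opening in mm, from 0 to 87. A call has exactly 8 rows; each row is the pose to reach, as a shift and turn from the pose commanded when the call began, along the tool's axes at that moment; what a row does not reach only later rows make up. A row lasts 1/8 s, in which the tool goes at most 62.5 mm and 10.7 degrees, less where a joint would pass 70% of its speed; a pose out of reach is approached as far as the arm can. A call with a gripper value outside its range is refused whole. The fingers move at their own pace and stop on an object; "newtons" is the grip in N (left out, the last holds). Time passes only in rows, so rows that repeat a pose let the fingers close, or fill a call up. It gives the time, the measured TCP pose, the force and the opening at its end, in the units of the state.
- ctrl.get_state(): the state, without advancing time (a new reading comes with each control period).
- optics.get_image(name): name is "side" or "top" or "wrist"; returns the picture (480x640x3 uint8, red, green, blue); there is no depth.
- optics.get_calibration(name): a dict with "K" (3x3 intrinsics, pixels), "R" (3x3) and "t" (3): a world point X has camera coordinates R X + t. Camera axes: x right, y down, z forward; pixel columns grow to the right and rows downward; lengths in m; the calibration is good to about 2 mm. A picture is of the moment at which its call begins: read the wrist's pose just before it. get_calibration takes no time and is no camera call; for the wrist camera it gives the pose at the moment of the call.
- ctrl.close_job(): hands the job in, once; it reports no verdict.
The state is a dict: "time": time; "joint_positions": joint angles; "qd": joint speeds; "joint_torque": joint torques, N m; "position": TCP position; "tool_rot": TCP orientation; "ft_force": force on the tool from outside, world axes, zero at the start; "torque": the same for the moment, N m; "grip_width": opening from 0.0 (shut) to 1.0 (fully open).
Only numpy, scipy, OpenCV 4.12 (cv2) and the standard library are available. Lean on these libraries where they do the work, as an engineer would, in place of code of your own. Each camera call takes 0.05 s, during which the arm holds its last target.

## Working session

There is one attempt and no reset: what is moved stays moved. The work goes in short steps, Python scripts to look and compute and a tool call to move; the robot and the scene stay as the last step left them, time stands still between calls to the robot, and variables do not carry over. Pictures are saved under pics/ and viewed, and the job is handed in when it is done.

Besides the shell and the picture viewer there is one more tool, called after "Call:" as name(argument=value, ...), one argument or row to a line, values as JSON. step_arm: Moves the arm, as the interface text tells. Its arguments: {"type":"object","properties":{"deltas":{"type":"array"},"newtons":{"type":"number"}},"required":["deltas"]}

```bash
mkdir -p pics
python3 - <<'E'
from bench import ctrl, optics
import cv2,json
s=ctrl.get_state(); print(s)
for n in ("top","side","wrist"):
    im=optics.get_image(n); cv2.imwrite(f"pics/{n}0.png",im[:,:,::-1])
    c=optics.get_calibration(n); print(n,c)
E
```

```text
{'time': 0.0, 'joint_positions': array([ 1.32813206,  0.32180154, -0.07009867,  1.45170958,  0.02260357,
        1.37081698, -0.05690538]), 'qd': array([ 8.22626891e-04, -2.10288657e-03,  3.42705590e-04,  1.23721868e-03,
        7.70835155e-04,  8.10417845e-05,  8.07498758e-04]), 'joint_torque': array([ 7.24035181e-05, -4.91292071e+01, -4.03772732e-01, -3.12525809e+01,
       -6.40113931e-02,  4.37561644e-02,  1.41143446e-04]), 'position': array([ 0.16487996, -0.62814288,  0.22145822]), 'tool_rot': array([-3.11382944e+00, -4.02034069e-01,  5.48112827e-04]), 'ft_force': array([0.67797668, 0.21008506, 0.59236899]), 'torque': array([-0.03174252,  0.06575301,  0.01174314]), 'grip_width': 0.9973884485753887}
top {'K': array([[485.17698921,   0.        , 315.7021568 ],
       [  0.        , 485.17698921, 240.55766966],
       [  0.        ,   0.        ,   1.        ]]), 'R': array([[-0.00535534, -0.99991943,  0.01150924],
       [-0.9955022 ,  0.00424232, -0.09464337],
       [ 0.09458692, -0.01196432, -0.99544471]]), 't': array([0.01373218, 0.49779633, 1.2869058 ])}
side {'K': array([[497.9712964 ,   0.        , 306.63127643],
       [  0.        , 497.9712964 , 234.64414683],
       [  0.        ,   0.        ,   1.        ]]), 'R': array([[-0.84196588, -0.53935402,  0.01380951],
       [-0.23713457,  0.34694899, -0.90741038],
       [ 0.48462424, -0.76728329, -0.4200187 ]]), 't': array([0.42798093, 0.14503572, 1.1716157 ])}
wrist {'K': array([[392.47937899,   0.        , 318.68759306],
       [  0.        , 392.47937899, 230.0534766 ],
       [  0.        ,   0.        ,   1.        ]]), 'R': array([[ 0.25560473, -0.9667792 , -0.00204773],
       [-0.93286432, -0.24719305,  0.26203007],
       [-0.2538314 , -0.06506587, -0.96505754]]), 't': array([-0.64932138, -0.03222901,  0.39040212])}
```

View pics/top0.png

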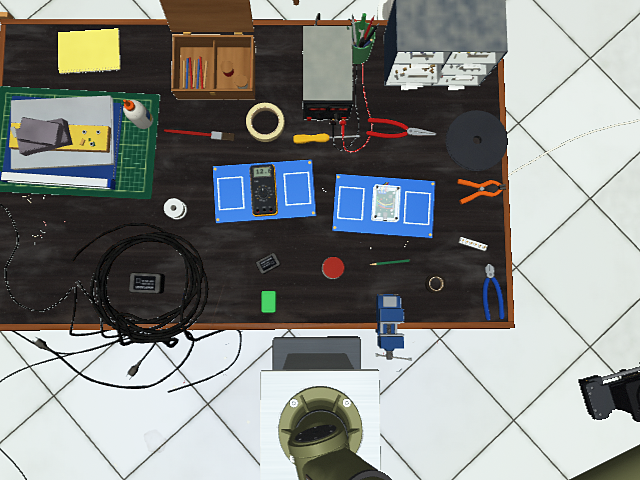

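View pics/side0.png

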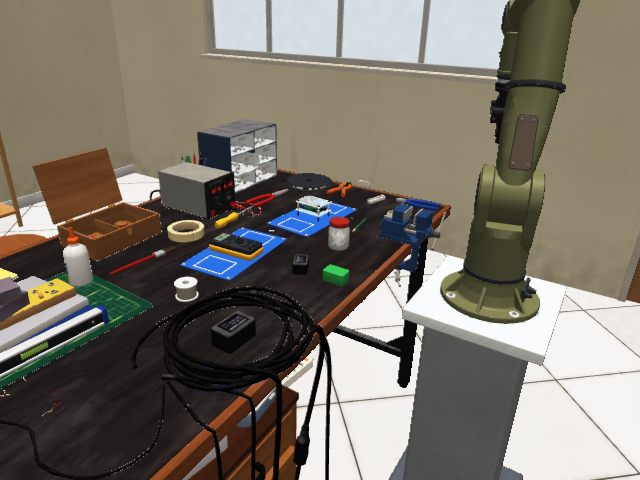

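View pics/wrist0.png

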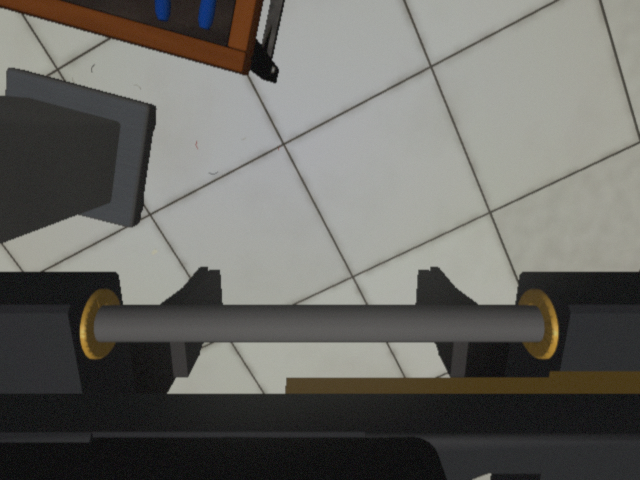

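```bash
cat > h.py <<'E'
from bench import ctrl, optics
import cv2,numpy as np
from scipy.spatial.transform import Rotation as Ro
def pix2w(c,uv,z):
    uv=np.atleast_2d(uv).astype(float)
    d=np.c_[uv,np.ones(len(uv))]@np.linalg.inv(c["K"]).T@c["R"]
    o=-c["R"].T@c["t"]
    return o+d*((z-o[2])/d[:,2])[:,None]
def w2pix(c,X):
    p=(np.atleast_2d(X)@c["R"].T+c["t"])@c["K"].T
    return p[:,:2]/p[:,2:]
def crop(im,x0,y0,x1,y1,k,name):
    cv2.imwrite(name,cv2.resize(im[y0:y1,x0:x1,::-1],None,fx=k,fy=k,interpolation=cv2.INTER_CUBIC))
E
python3 - <<'E'
from h import *
im=cv2.imread("pics/top0.png")[:,:,::-1]
s=cv2.imread("pics/side0.png")[:,:,::-1]
crop(im,120,190,320,320,4,"pics/c1.png")
crop(im,320,160,520,310,4,"pics/c2.png")
c=optics.get_calibration("top")
for n,uv,z in [("spool",(175,208),.036),("tape",(436,284),.019),("jar",(333,268),.08),("adapter",(267,263),.03),("big",(147,283),.04),("term",(473,243),.017),("bm",(384,205),.003),("mm",(264,190),.003)]:
    print(n,pix2w(c,uv,z).round(3))
E
```

```text
spool [[0.586 0.389 0.036]]
tape [[ 0.379 -0.312  0.019]]
jar [[ 0.421 -0.032  0.08 ]]
adapter [[0.438 0.142 0.03 ]]
big [[0.386 0.457 0.04 ]]
term [[ 0.49  -0.417  0.017]]
bm [[ 0.598 -0.178  0.003]]
mm [[0.641 0.153 0.003]]
```

View pics/c1.png

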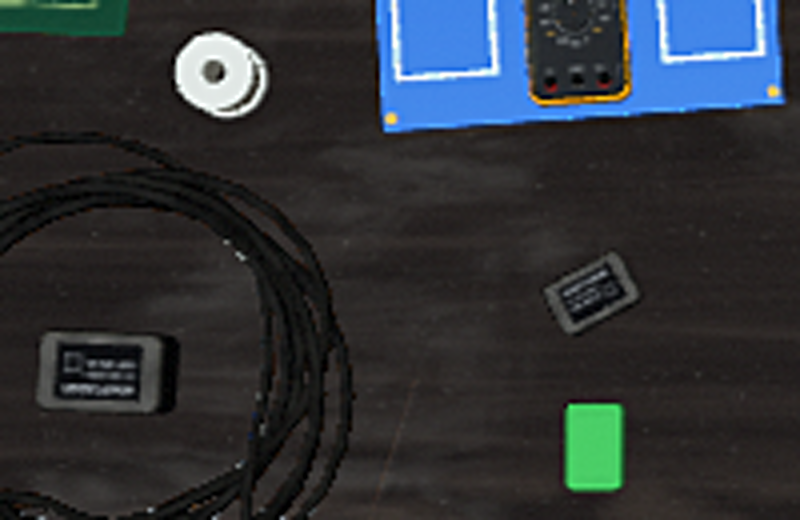

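View pics/c2.png

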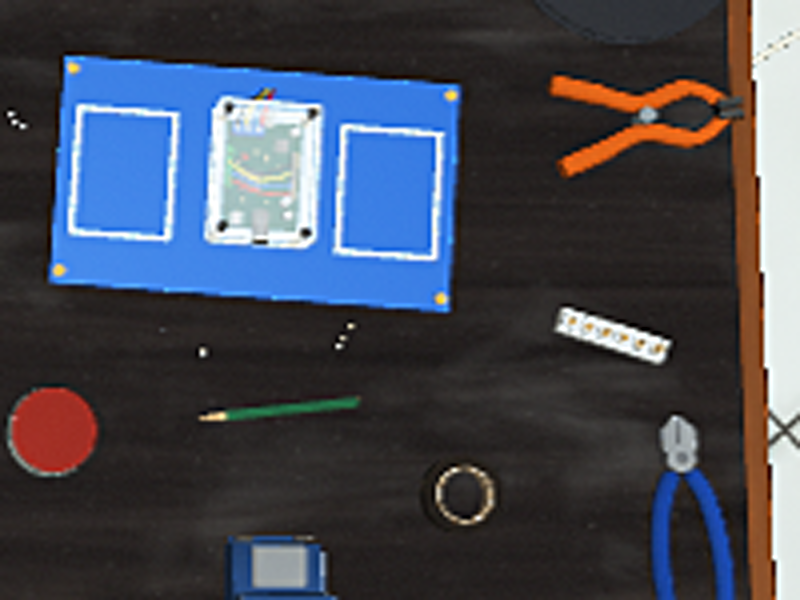

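```bash
cat >> h.py <<'E'
def fitquad(mask):
    cs,_=cv2.findContours(mask,cv2.RETR_EXTERNAL,cv2.CHAIN_APPROX_NONE)
    return max(cs,key=cv2.contourArea)
E
python3 - <<'E'
from h import *
from scipy.optimize import least_squares
im=cv2.imread("pics/top0.png"); c=optics.get_calibration("top")
hsv=cv2.cvtColor(im,cv2.COLOR_BGR2HSV)
def comp(m,x0,y0,x1,y1):
    k=np.zeros_like(m); k[y0:y1,x0:x1]=m[y0:y1,x0:x1]; return k
blue=cv2.inRange(hsv,(95,100,80),(125,255,255))
for n,b,g in [("board",(325,165,445,245),None),("meter",(205,150,322,230),None)]:
    ct=fitquad(comp(blue,*b))[:,0,:]
    X=pix2w(c,ct,0.003)[:,:2].astype(np.float32)
    (cx,cy),(w,h),a=cv2.minAreaRect(X*1000)
    print(n,cx,cy,w,h,a)
    # LSQ rectangle with free margin m
    hull=X
    def f(p):
        d=X-p[:2]; ca,sa=np.cos(p[2]),np.sin(p[2])
        u=d@[ca,sa]; v=d@[-sa,ca]
        e1=abs(u)-.08-p[3]; e2=abs(v)-.138-p[3]
        return np.maximum(e1,e2)
    r=least_squares(f,[cx/1000,cy/1000,0,0],loss='soft_l1',f_scale=.001)
    p=r.x; print("  lsq",p.round(4),np.degrees(p[2]))
    for s in (.092,-.092):
        print("   outline",(p[0]-np.sin(p[2])*s).round(4),(p[1]+np.cos(p[2])*s).round(4))
def obj(n,m,b,z):
    ct=fitquad(comp(m,*b))[:,0,:]
    X=pix2w(c,ct,z)[:,:2].astype(np.float32)*1000
    print(n,cv2.minAreaRect(X),cv2.minEnclosingCircle(X))
obj("spool",cv2.inRange(hsv,(0,0,215),(180,60,255)),(155,190,195,225),.036)
red=cv2.inRange(hsv,(0,120,80),(8,255,255))|cv2.inRange(hsv,(172,120,80),(180,255,255))
obj("jar",red,(315,250,350,285),.08)
obj("term",cv2.inRange(hsv,(0,0,150),(180,70,255)),(455,230,492,256),.012)
obj("core",cv2.inRange(hsv,(0,20,90),(40,255,255)),(425,270,448,296),.019)
obj("adap",cv2.inRange(hsv,(0,0,55),(180,80,255)),(250,248,285,278),.03)
E
```

```text
board 597.071533203125 -177.75059509277344 278.0272521972656 160.2625732421875 85.53462982177734
  lsq [ 0.5971 -0.1776 -0.0784 -0.001 ] -4.4926816647605055
   outline 0.6043 -0.0858
   outline 0.5899 -0.2693
meter 639.4674072265625 153.8994598388672 160.32713317871094 278.04132080078125 3.8965115547180176
  lsq [ 0.6394  0.1539  0.0685 -0.001 ] 3.927240057693076
   outline 0.6331 0.2457
   outline 0.6457 0.0622
spool ((587.8324584960938, 393.77618408203125), (49.68162155151367, 49.50438690185547), 64.66873168945312) ((585.0505981445312, 391.9401550292969), 28.732070922851562)
jar ((424.0376892089844, -33.40071105957031), (54.061458587646484, 51.40473556518555), 89.7060546875) ((424.54620361328125, -32.581085205078125), 27.926334381103516)
term ((489.0289611816406, -418.1336975097656), (76.6280746459961, 17.236438751220703), 72.06439208984375) ((491.1327209472656, -418.9085998535156), 38.64335250854492)
core ((380.662841796875, -312.3358154296875), (37.96758270263672, 34.90677261352539), 89.68914031982422) ((381.6968994140625, -312.27410888671875), 19.5883846282959)
adap ((437.6900329589844, 140.60528564453125), (35.439090728759766, 55.50895690917969), 28.973100662231445) ((438.87554931640625, 140.57687377929688), 30.74725341796875)
```

```bash
cat >> h.py <<'E'
def plan(x,y,z,th,s=None,rel=None):
    """target TCP, jaw angle th deg -> rotvec deg + shift mm from measured pose"""
    s=s or ctrl.get_state()
    R0=Ro.from_rotvec(s["tool_rot"]); p0=s["position"]
    t=np.radians(th); Y=np.array([np.cos(t),np.sin(t),0]); X=np.array([-np.sin(t),np.cos(t),0])
    Rt=Ro.from_matrix(np.c_[X,Y,[0,0,-1]])
    dr=(R0.inv()*Rt).as_rotvec(degrees=True); ds=R0.inv().apply(np.array([x,y,z])-p0)*1000
    print("d",dr.round(1),ds.round(1)); return np.r_[dr,ds]
def st():
    s=ctrl.get_state(); R=Ro.from_rotvec(s["tool_rot"]).as_matrix()
    print("t",round(s["time"],2),"p",s["position"].round(4),"th",np.degrees(np.arctan2(R[1,1],R[0,1])).round(2),"tilt",R[:,2].round(3),"F",s["ft_force"].round(1),"w",round(s["grip_width"]*87,1))
    return s
E
python3 - <<'E'
from h import *
st(); plan(.45,-.45,.25,-45)
E
```

```text
t 0.15 p [ 0.1649 -0.6283  0.2217] th -75.28 tilt [-0.     0.001 -1.   ] F [-0.1  0.1 -0. ] w 86.9
d [ -0.1  -0.  -30.3] [ 321.  -100.1  -28.2]
```

Call:
step_arm(
  deltas=[
    [0,0,-4,40,-12,-4,87],
    [0,0,-8,80,-25,-8,87],
    [0,0,-12,120,-38,-12,87],
    [0,0,-16,160,-50,-16,87],
    [0,0,-20,200,-62,-20,87],
    [0,0,-24,240,-75,-24,87],
    [0,0,-27,280,-88,-28,87],
    [0,0,-30,320,-100,-28,87],
  ],
)

```text
time: 1.15
position: [0.4502, -0.4499, 0.2507]
tool_rot: [2.904, 1.197, -0.0]
ft_force: [0.5, -0.7, 0.8]
grip_width: 1.001
```

Run:
```python
from h import *
st(); plan(.6,-.02,.25,0)
```

```text
t 1.15 p [ 0.4502 -0.4499  0.2507] th -45.19 tilt [ 0. -0. -1.] F [ 0.5 -0.7  0.8] w 87.1
d [  0.    0.  -45.2] [ 409.2 -199.5    0.6]
```

Call:
step_arm(
  deltas=[
    [0,0,-6,51,-25,0,87],
    [0,0,-12,102,-50,0,87],
    [0,0,-18,153,-75,0,87],
    [0,0,-24,205,-100,0,87],
    [0,0,-30,256,-125,0,87],
    [0,0,-36,307,-150,0,87],
    [0,0,-41,358,-175,0,87],
    [0,0,-45,409,-200,0,87],
  ],
)

```text
time: 2.15
position: [0.5993, -0.0193, 0.2504]
tool_rot: [2.225, 2.218, -0.001]
ft_force: [-0.1, -0.8, 0.3]
grip_width: 1.0
```

Run:
```python
from h import *
st(); plan(.587,.392,.20,0)
```

```text
t 2.15 p [ 0.5993 -0.0193  0.2504] th -0.17 tilt [-0. -0. -1.] F [-0.1 -0.8  0.3] w 87.0
d [-0.   0.  -0.2] [411.3 -13.6  50.2]
```

Call:
step_arm(
  deltas=[
    [0,0,0,58,-2,5,87],
    [0,0,0,116,-4,10,87],
    [0,0,0,174,-6,18,87],
    [0,0,0,232,-8,25,87],
    [0,0,0,290,-10,35,87],
    [0,0,0,348,-12,42,87],
    [0,0,0,405,-13,50,87],
    [0,0,0,411,-14,50,87],
  ],
)

```text
time: 3.15
position: [0.5832, 0.396, 0.1986]
tool_rot: [-2.214, -2.222, 0.003]
ft_force: [-0.7, -0.2, 0.2]
grip_width: 1.001
```

Run:
```python
from h import *
st(); c=optics.get_calibration("wrist"); im=optics.get_image("wrist")
cv2.imwrite("pics/w1.png",im[:,:,::-1]); print(w2pix(c,[.587,.392,.036]), w2pix(c,[.6331,.2457,.003]))
```

```text
t 3.15 p [0.5832 0.396  0.1986] th 0.19 tilt [-0.005  0.002 -1.   ] F [-0.7 -0.2  0.2] w 87.1
[[322.88702157 216.38278321]] [[366.48093211 348.23598974]]
```

View pics/w1.png

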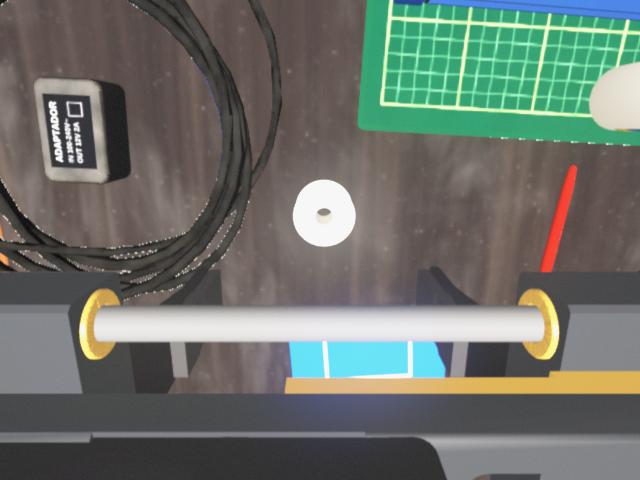

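```bash
cat >> h.py <<'E'
def circ(im,box,z,c,lo,hi):
    hsv=cv2.cvtColor(im,cv2.COLOR_RGB2HSV); m=cv2.inRange(hsv,lo,hi); k=np.zeros_like(m)
    x0,y0,x1,y1=box; k[y0:y1,x0:x1]=m[y0:y1,x0:x1]
    ct=fitquad(k)[:,0,:]; X=(pix2w(c,ct,z)[:,:2]*1000).astype(np.float32)
    print("circ",[np.round(v,1) for v in cv2.minEnclosingCircle(X)],"rect",[np.round(v,1) for v in cv2.minAreaRect(X)],"px",ct.min(0),ct.max(0)); return X
E
python3 - <<'E'
from h import *
c=optics.get_calibration("wrist"); im=cv2.imread("pics/w1.png")[:,:,::-1]
X=circ(im,(280,165,370,262),.036,c,(0,0,200),(180,50,255))
h=cv2.HoughCircles(cv2.cvtColor(im[165:262,270:380],cv2.COLOR_RGB2GRAY),cv2.HOUGH_GRADIENT,1,50,param1=100,param2=15,minRadius=25,maxRadius=36)
print(h)
crop(im,270,160,380,262,6,"pics/w1c.png")
for d in (0,):
  for a in h[0]: print(pix2w(c,a[:2]+[270,165],.036))
plan(.587,.392,.1,0)
E
```

```text
circ [array([589. , 392.1]), np.float64(29.0)] rect [array([589.5, 391.9]), array([52.9, 57.4]), np.float64(0.2)] px [293 180] [355 246]
[[[54.5 50.5 31. ]]]
[[0.58998544 0.39032765 0.036     ]]
d [-0.2 -0.1  0. ] [-2.   2.6 99.2]
```

View pics/w1c.png

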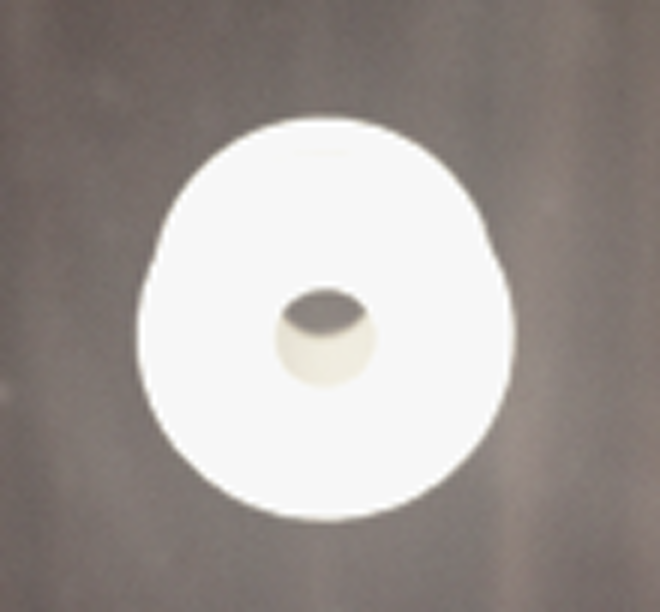

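Run:
```python
from h import *
s=st();c=optics.get_calibration("wrist"); im=optics.get_image("wrist")
cv2.imwrite("pics/w2.png",im[:,:,::-1])
X=circ(im,(280,165,370,262),.036,c,(0,0,200),(180,50,255))
P=pix2w(c,[324.3,216],.036);print(P)
# fit circle of top flange: contour pts lower part
from scipy.optimize import least_squares
q=X[X[:,1]<P[0,1]*1000+2]
r=least_squares(lambda p:np.hypot(q[:,0]-p[0],q[:,1]-p[1])-p[2],[589,391,26],loss='soft_l1'); print(r.x)
plan(r.x[0]/1e3,r.x[1]/1e3,.1,0,s)
```

```text
t 3.2 p [0.5846 0.3939 0.1992] th 0.04 tilt [-0.003  0.001 -1.   ] F [-0.4 -0.6  0.2] w 86.9
circ [array([587.9, 394.4]), np.float64(28.8)] rect [array([587.8, 394.5]), array([52.8, 57.2]), np.float64(0.2)] px [291 177] [353 243]
[[0.58981804 0.38989098 0.036     ]]
[587.83901635 392.0916181   26.25972474]
d [-0.2 -0.1  0. ] [-1.9  3.5 99.2]
```

Call:
step_arm(
  deltas=[
    [0,0,0,0,1,10,87],
    [0,0,0,0,2,35,87],
    [0,0,0,0,3,65,87],
    [0,0,0,0,3,95,87],
    [0,0,0,0,3,120,87],
    [0,0,0,0,3,140,87],
    [0,0,0,0,3,150,87],
    [0,0,0,0,3,150,87],
  ],
)

```text
time: 4.25
position: [0.5902, 0.3895, 0.05]
tool_rot: [2.228, 2.215, -0.001]
ft_force: [-0.2, 0.7, -0.5]
grip_width: 1.002
```

Run:
```python
from h import *
st(); plan(.5878,.3921,.005,0)
```

```text
t 4.25 p [0.5902 0.3895 0.05  ] th -0.33 tilt [-0.001 -0.001 -1.   ] F [-0.2  0.7 -0.5] w 87.2
d [-0.   0.  -0.3] [ 2.6 -2.4 45. ]
```

Call:
step_arm(
  deltas=[
    [0,0,0,2.5,-2.5,15,87],
    [0,0,0,2.5,-2.5,30,87],
    [0,0,0,2.5,-2.5,45,87],
    [0,0,0,2.5,-2.5,45,87],
    [0,0,0,2.5,-2.5,45,40],
    [0,0,0,2.5,-2.5,45,40],
    [0,0,0,2.5,-2.5,45,40],
    [0,0,0,2.5,-2.5,45,40],
  ],
  newtons=30,
)

```text
time: 5.25
position: [0.5878, 0.3928, 0.0058]
tool_rot: [2.227, 2.216, 0.001]
ft_force: [0.4, -0.1, -0.2]
grip_width: 0.629
```

Run:
```python
from h import *
s=st(); plan(.5878,.3921,.15,0)
```

```text
t 5.25 p [0.5878 0.3928 0.0058] th -0.29 tilt [ 0.  0. -1.] F [ 0.4 -0.1 -0.2] w 54.7
d [ 0.  -0.  -0.3] [  -0.7    0.  -144.2]
```

Call:
step_arm(
  deltas=[
    [0,0,0,0,0,0,40],
    [0,0,0,0,0,0,40],
    [0,0,0,0,0,-10,40],
    [0,0,0,0,0,-30,40],
    [0,0,0,0,0,-60,40],
    [0,0,0,0,0,-90,40],
    [0,0,0,0,0,-120,40],
    [0,0,0,0,0,-130,40],
  ],
)

```text
time: 6.25
position: [0.5887, 0.3939, 0.1392]
tool_rot: [2.226, 2.215, 0.008]
ft_force: [0.5, 0.6, -1.5]
grip_width: 0.59
```

Run:
```python
from h import *
s=st(); plan(.6043,-.0858,.13,-4.5)
```

```text
t 6.25 p [0.5887 0.3939 0.1392] th -0.28 tilt [ 0.004  0.003 -1.   ] F [ 0.5  0.6 -1.5] w 51.3
d [ 0.2 -0.2  4.2] [-479.7   17.9    7.9]
```

Call:
step_arm(
  deltas=[
    [0,0,0,-10,0,0,40],
    [0,0,0,-40,2,0,40],
    [0,0,1,-85,4,0,40],
    [0,0,2,-130,6,0,40],
    [0,0,2,-175,8,0,40],
    [0,0,3,-220,10,0,40],
    [0,0,3,-265,11,0,40],
    [0,0,4,-310,12,0,40],
  ],
)

```text
time: 7.25
position: [0.5968, 0.0799, 0.1338]
tool_rot: [-2.303, -2.134, 0.004]
ft_force: [0.9, 0.1, -2.3]
grip_width: 0.594
```

Run:
```python
from h import *
s=st(); plan(.6043,-.0858,.13,-4.5)
```

```text
t 7.25 p [0.5968 0.0799 0.1338] th -4.36 tilt [-0.003 -0.001 -1.   ] F [ 0.9  0.1 -2.3] w 51.6
d [-0.2  0.1  0.1] [-164.6   20.1    3.9]
```

Call:
step_arm(
  deltas=[
    [0,0,0,-40,5,1,40],
    [0,0,0,-80,10,2,40],
    [0,0,0,-115,14,3,40],
    [0,0,0,-140,17,4,40],
    [0,0,0,-155,19,4,40],
    [0,0,0,-163,20,4,40],
    [0,0,0,-164,20,4,40],
    [0,0,0,-164,20,4,40],
  ],
)

```text
time: 8.25
position: [0.6058, -0.0809, 0.1316]
tool_rot: [-2.301, -2.139, -0.001]
ft_force: [0.3, -0.2, -1.5]
grip_width: 0.59
```

Run:
```python
from h import *
s=st(); plan(.6043,-.0858,.03,-4.5); c=optics.get_calibration("wrist"); im=optics.get_image("wrist"); cv2.imwrite("pics/w3.png",im[:,:,::-1])
m=[.5971,-.1776,.003]; t=-.0784
def mp(x,y,z=.003): return [m[0]+np.cos(t)*x-np.sin(t)*y, m[1]+np.sin(t)*x+np.cos(t)*y,z]
for dx in(-1,1):
  for dy in (-1,1): print(dx,dy,w2pix(c,mp(dx*.045,.092+dy*.035)))
```

```text
t 8.25 p [ 0.6058 -0.0809  0.1316] th -4.19 tilt [ 0.     0.001 -1.   ] F [ 0.3 -0.2 -1.5] w 51.3
d [-0.  -0.   0.3] [ -5.   -1.2 101.6]
-1 -1 [[258.78193528 270.01242902]]
-1 1 [[255.68145337 181.5298374 ]]
1 -1 [[372.78876882 270.74935639]]
1 1 [[376.83574215 182.3679178 ]]
```

View pics/w3.png

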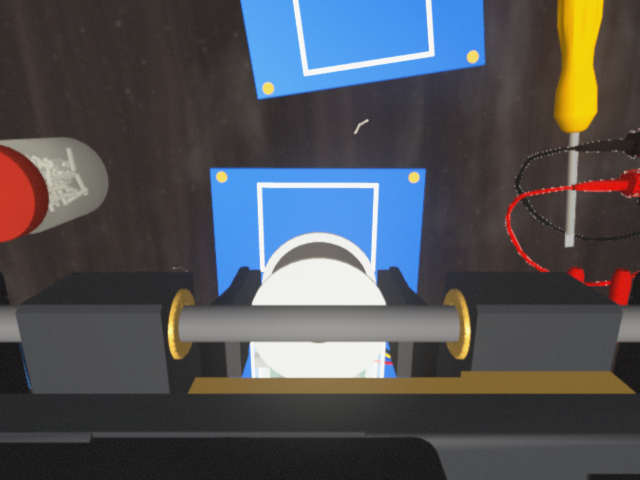

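Call:
step_arm(
  deltas=[
    [0,0,0,-2,-1,12,40],
    [0,0,0,-4,-1,30,40],
    [0,0,0,-5,-1,50,40],
    [0,0,0,-5,-1,70,40],
    [0,0,0,-5,-1,85,40],
    [0,0,0,-5,-1,95,40],
    [0,0,0,-5,-1,100,40],
    [0,0,0,-5,-1,100,40],
  ],
)

```text
time: 9.3
position: [0.6045, -0.0872, 0.0315]
tool_rot: [2.303, 2.137, 0.0]
ft_force: [-0.1, 0.3, -1.8]
grip_width: 0.591
```

Run:
```python
from h import *
s=st(); plan(.6050,-.0855,.0095,-4.5)
```

```text
t 9.3 p [ 0.6045 -0.0872  0.0315] th -4.28 tilt [ 0. -0. -1.] F [-0.1  0.3 -1.8] w 51.4
d [0.  0.  0.2] [ 1.7  0.3 22. ]
```

Call:
step_arm(
  deltas=[
    [0,0,0,1,0,8,40],
    [0,0,0,1,0,15,40],
    [0,0,0,1,0,19,40],
    [0,0,0,1,0,21,40],
    [0,0,0,1,0,22,40],
    [0,0,0,1,0,22.5,40],
    [0,0,0,1,0,22.5,40],
    [0,0,0,1,0,22.5,40],
  ],
)

```text
time: 10.3
position: [0.6046, -0.0863, 0.0092]
tool_rot: [2.303, 2.137, 0.0]
ft_force: [0.0, 0.9, -2.3]
grip_width: 0.592
```

Run:
```python
from h import *
st()
```

```text
t 10.3 p [ 0.6046 -0.0863  0.0092] th -4.29 tilt [ 0. -0. -1.] F [ 0.   0.9 -2.3] w 51.5
```

Call:
step_arm(
  deltas=[
    [0,0,0,0,0,0.5,40],
    [0,0,0,0,0,0.5,70],
    [0,0,0,0,0,0.5,75],
    [0,0,0,0,0,0.5,75],
    [0,0,0,0,0,-20,75],
    [0,0,0,0,0,-60,75],
    [0,0,0,0,0,-110,75],
    [0,0,0,0,0,-150,75],
  ],
)

```text
time: 11.3
position: [0.6053, -0.086, 0.1629]
tool_rot: [2.301, 2.136, 0.003]
ft_force: [0.2, -0.8, -0.2]
grip_width: 0.861
```

Run:
```python
from h import *
s=st(); plan(.44,-.312,.20,-4.5); c=optics.get_calibration("top"); im=optics.get_image("top"); cv2.imwrite("pics/top1.png",im[:,:,::-1])
```

```text
t 11.3 p [ 0.6053 -0.086   0.1629] th -4.26 tilt [ 0.003 -0.001 -1.   ] F [ 0.2 -0.8 -0.2] w 74.9
d [0.2 0.  0.2] [-237.7 -148.   -37.4]
```

View pics/top1.png

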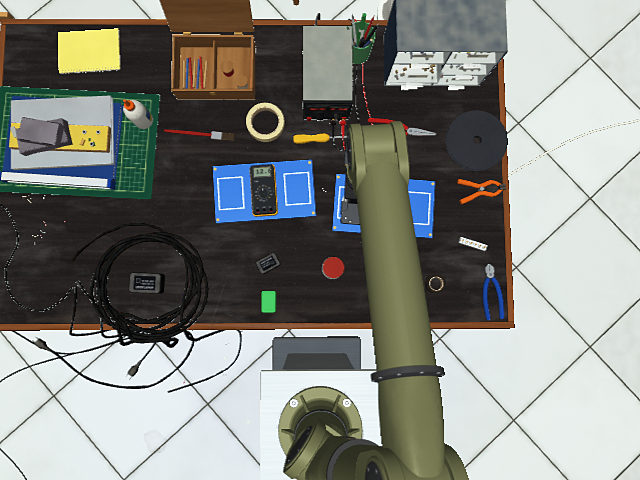

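Call:
step_arm(
  deltas=[
    [0,0,0,-22,-20,-5,80],
    [0,0,0,-52,-48,-10,80],
    [0,0,0,-85,-76,-15,80],
    [0,0,0,-120,-106,-20,80],
    [0,0,0,-155,-136,-25,80],
    [0,0,0,-190,-166,-30,80],
    [0,0,0,-218,-190,-37,80],
    [0,0,0,-242,-206,-37,80],
  ],
)

```text
time: 12.35
position: [0.3803, -0.3136, 0.1981]
tool_rot: [2.302, 2.134, -0.001]
ft_force: [0.2, -0.6, 0.0]
grip_width: 0.921
```

Call:
step_arm(
  deltas=[
    [0,0,0,0,0,0,80],
    [0,0,0,0,0,0,80],
    [0,0,0,0,0,0,80],
    [0,0,0,0,0,0,80],
    [0,0,0,0,0,0,80],
    [0,0,0,0,0,0,80],
    [0,0,0,0,0,0,80],
    [0,0,0,0,0,0,80],
  ],
)

```text
time: 13.35
position: [0.381, -0.3122, 0.196]
tool_rot: [2.303, 2.137, -0.0]
ft_force: [0.7, 0.3, -0.2]
grip_width: 0.921
```

Run:
```python
from h import *
s=st(); c=optics.get_calibration("wrist"); im=optics.get_image("wrist"); cv2.imwrite("pics/w4.png",im[:,:,::-1]); print(w2pix(c,[.381,-.312,.019]))
c=optics.get_calibration("top"); im=optics.get_image("top"); crop(im,320,160,520,310,4,"pics/top2.png")
```

```text
t 13.35 p [ 0.381  -0.3122  0.196 ] th -4.29 tilt [-0. -0. -1.] F [ 0.7  0.3 -0.2] w 80.1
[[317.67552453 207.61179854]]
```

View pics/w4.png

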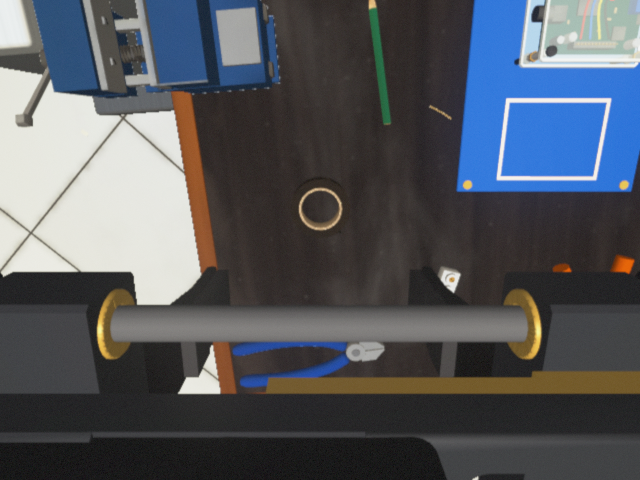

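View pics/top2.png

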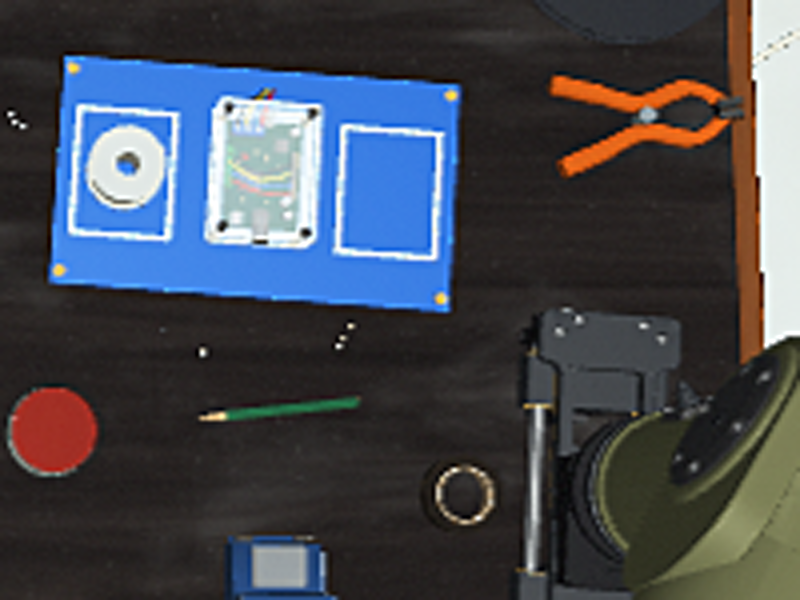

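Run:
```python
from h import *
im=cv2.imread("pics/w4.png")[:,:,::-1]; c=optics.get_calibration("wrist")
g=np.clip((im.astype(float)/120)**.6*255,0,255).astype(np.uint8)
crop(g,270,160,380,262,6,"pics/w4c.png")
X=circ(im,(290,180,350,238),.019,c,(0,25,110),(40,255,255))
c2=optics.get_calibration("top"); 
print(pix2w(c2,np.array([[128,164],[126,165]])/4+[320,160],.039))
```

```text
circ [array([ 383. , -313.4]), np.float64(19.4)] rect [array([ 383.3, -313.7]), array([37.9, 38. ]), np.float64(85.8)] px [299 188] [342 230]
[[ 0.60294282 -0.08677288  0.039     ]
 [ 0.602266   -0.08541717  0.039     ]]
```

View pics/w4c.png

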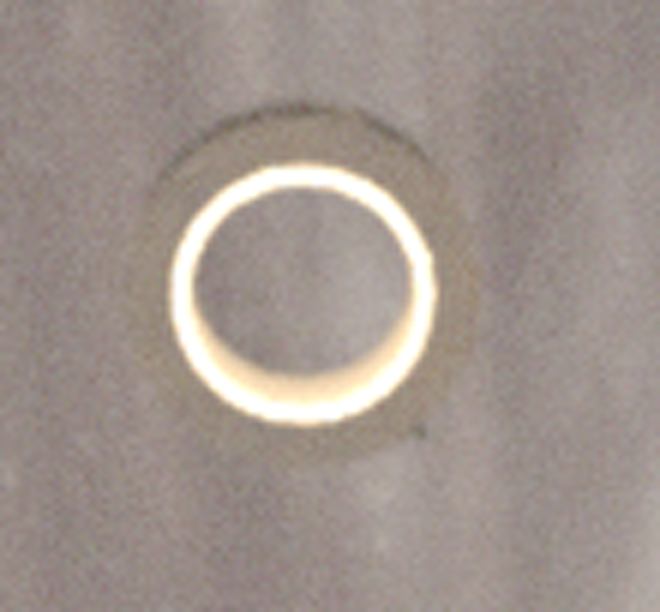

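Call:
step_arm(
  deltas=[
    [0,0,0,-1,1,10,80],
    [0,0,0,-1,2,35,80],
    [0,0,0,-1,2,65,80],
    [0,0,0,-1,2,95,80],
    [0,0,0,-1,2,125,80],
    [0,0,0,-1,2,150,80],
    [0,0,0,-1,2,165,80],
    [0,0,0,-1,2,165,80],
  ],
)

```text
time: 14.45
position: [0.3822, -0.3127, 0.0299]
tool_rot: [-2.301, -2.135, -0.0]
ft_force: [-0.0, 0.3, 0.1]
grip_width: 0.918
```

Run:
```python
from h import *
s=st(); plan(.383,-.3133,.005,-4.5)
```

```text
t 14.45 p [ 0.3822 -0.3127  0.0299] th -4.28 tilt [-0.002  0.002 -1.   ] F [-0.   0.3  0.1] w 79.9
d [-0.1 -0.1  0.2] [-0.6  0.8 24.9]
```

Call:
step_arm(
  deltas=[
    [0,0,0,-0.5,0.5,12,80],
    [0,0,0,-0.5,0.5,22,80],
    [0,0,0,-0.5,0.5,25,70],
    [0,0,0,-0.5,0.5,25,60],
    [0,0,0,-0.5,0.5,25,40],
    [0,0,0,-0.5,0.5,25,40],
    [0,0,0,-0.5,0.5,25,40],
    [0,0,0,-0.5,0.5,25,40],
  ],
  newtons=12,
)

```text
time: 15.45
position: [0.3836, -0.3141, 0.0064]
tool_rot: [2.302, 2.136, -0.0]
ft_force: [-0.3, 0.5, 2.2]
grip_width: 0.598
```

Call:
step_arm(
  deltas=[
    [0,0,0,0,0,0,40],
    [0,0,0,0,0,0,40],
    [0,0,0,0,0,-15,40],
    [0,0,0,0,0,-40,40],
    [0,0,0,0,0,-70,40],
    [0,0,0,0,0,-100,40],
    [0,0,0,0,0,-125,40],
    [0,0,0,0,0,-130,40],
  ],
)

```text
time: 16.45
position: [0.3844, -0.3145, 0.1382]
tool_rot: [2.3, 2.134, -0.0]
ft_force: [-0.7, 0.2, -0.2]
grip_width: 0.599
```

Run:
```python
from h import *
s=st(); plan(.58,-.13,.15,-4.5);  plan(.6045,-.0862,.16,-4.5)
c=optics.get_calibration("top"); im=optics.get_image("top"); crop(im,320,160,520,310,4,"pics/top3.png")
hsv=cv2.cvtColor(im,cv2.COLOR_RGB2HSV)
# spool top circle
X=circ(im,(338,188,364,214),.039,c,(0,0,170),(180,40,255))
```

```text
t 16.45 p [ 0.3844 -0.3145  0.1382] th -4.28 tilt [ 0.003 -0.003 -1.   ] F [-0.7  0.2 -0.2] w 52.2
d [0.2 0.2 0.2] [198.6 181.3 -11.8]
d [0.2 0.2 0.2] [244.1 202.5 -21.9]
circ [array([602.1, -83.4]), np.float64(28.4)] rect [array([603. , -84.1]), array([48.5, 54.6]), np.float64(89.4)] px [342 191] [360 211]
```

View pics/top3.png

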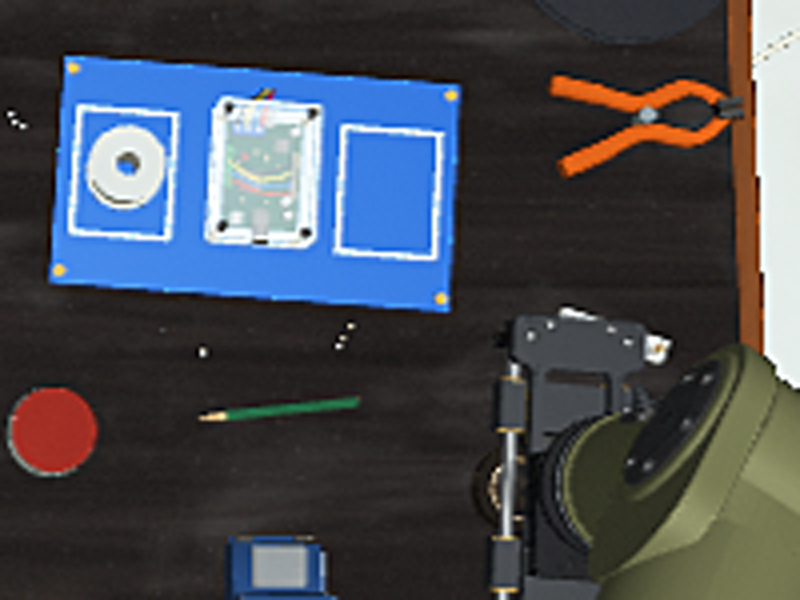

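Call:
step_arm(
  deltas=[
    [0,0,0,15,20,-10,40],
    [0,0,0,40,50,-25,40],
    [0,0,0,65,80,-40,40],
    [0,0,0,95,115,-50,40],
    [0,0,0,125,150,-60,40],
    [0,0,0,150,180,-60,40],
    [0,0,0,170,200,-60,40],
    [0,0,0,180,207,-60,40],
  ],
)

```text
time: 17.5
position: [0.6035, -0.1478, 0.1944]
tool_rot: [-2.298, -2.138, 0.0]
ft_force: [-0.6, -0.4, -0.8]
grip_width: 0.6
```

Call:
step_arm(
  deltas=[
    [0,0,0,0,0,0,40],
    [0,0,0,0,0,0,40],
    [0,0,0,0,0,0,40],
    [0,0,0,0,0,0,40],
    [0,0,0,0,0,0,40],
    [0,0,0,0,0,0,40],
    [0,0,0,0,0,0,40],
    [0,0,0,0,0,0,40],
  ],
)

```text
time: 18.5
position: [0.6033, -0.1498, 0.196]
tool_rot: [2.303, 2.137, -0.0]
ft_force: [-1.1, -0.2, 0.4]
grip_width: 0.596
```

Run:
```python
from h import *
s=st(); c=optics.get_calibration("wrist"); im=optics.get_image("wrist"); cv2.imwrite("pics/w5.png",im[:,:,::-1])
print(w2pix(c,[[.6045,-.087,.039],[.6043,-.0858,.003]]))
plan(.6045,-.087,.1,-4.5)
```

```text
t 18.5 p [ 0.6033 -0.1498  0.196 ] th -4.28 tilt [ 0. -0. -1.] F [-1.1 -0.2  0.4] w 51.8
[[313.32095476 135.36836436]
 [313.52184456 132.79945073]]
d [-0.   0.   0.2] [62.7 -3.5 96. ]
```

View pics/w5.png

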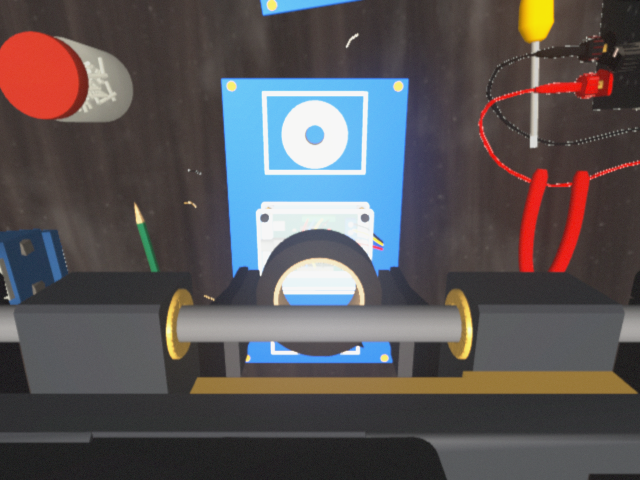

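Run:
```python
from h import *
s=st(); c=optics.get_calibration("wrist"); im=cv2.imread("pics/w5.png")[:,:,::-1]
z=s["position"][2]-.0064+.019
for p in [(318,229.5),(318,356),(319.5,258),(274,295),(365,295),(258,292),(381,292)]: print(p,(pix2w(c,p,z)[0]-s["position"]).round(4))
X=circ(im,(275,95,355,172),.039,c,(0,0,190),(180,45,255))
g=np.clip((im.astype(float)/140)**.6*255,0,255).astype(np.uint8)
crop(g,240,210,400,370,4,"pics/w5c.png")
```

```text
t 18.55 p [ 0.6033 -0.1498  0.196 ] th -4.28 tilt [-0. -0. -1.] F [ 0.2  0.4 -0.8] w 52.1
(318, 229.5) [0.0029 0.0312 0.0126]
(318, 356) [-0.0013 -0.0253  0.0126]
(319.5, 258) [0.0026 0.0193 0.0126]
(274, 295) [-0.0173  0.0046  0.0126]
(365, 295) [0.0202 0.0019 0.0126]
(258, 292) [-0.0238  0.0064  0.0126]
(381, 292) [0.0268 0.0027 0.0126]
circ [array([605.3, -86.6]), np.float64(26.2)] rect [array([605.1, -86.5]), array([52. , 51.7]), np.float64(40.8)] px [282 100] [347 168]
```

View pics/w5c.png

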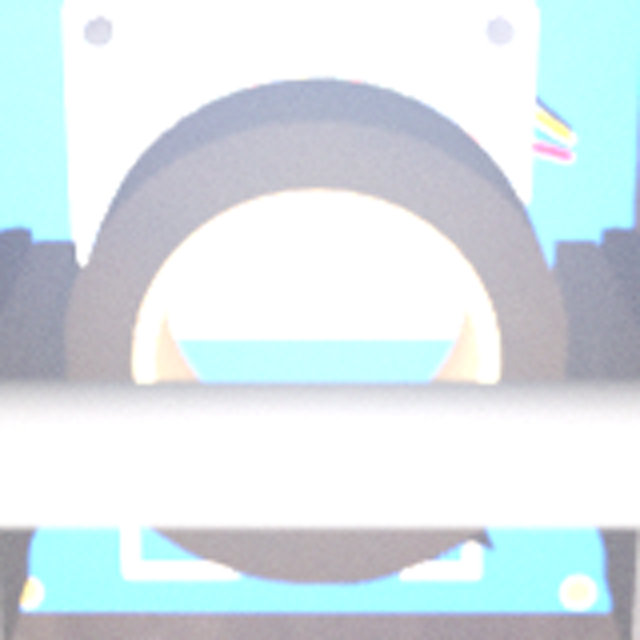

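Call:
step_arm(
  deltas=[
    [0,0,0,15,-1,10,40],
    [0,0,0,35,-2,25,40],
    [0,0,0,52,-3,45,40],
    [0,0,0,60,-3.5,70,40],
    [0,0,0,62.5,-3.5,95,40],
    [0,0,0,62.5,-3.5,115,40],
    [0,0,0,62.5,-3.5,125,40],
    [0,0,0,62.5,-3.5,130,40],
  ],
)

```text
time: 19.55
position: [0.6044, -0.0873, 0.0655]
tool_rot: [-2.303, -2.136, 0.0]
ft_force: [-0.5, -0.0, -0.9]
grip_width: 0.6
```

Run:
```python
from h import *
s=st(); plan(.6043,-.0871,.046,-4.5)
```

```text
t 19.55 p [ 0.6044 -0.0873  0.0655] th -4.3 tilt [-0.  0. -1.] F [-0.5 -0.  -0.9] w 52.2
d [-0.  -0.   0.2] [ 0.2 -0.1 19.5]
```

Call:
step_arm(
  deltas=[
    [0,0,0,0,0,8,40],
    [0,0,0,0,0,14,40],
    [0,0,0,0,0,17,40],
    [0,0,0,0,0,18.5,40],
    [0,0,0,0,0,19,40],
    [0,0,0,0,0,19.5,40],
    [0,0,0,0,0,19.5,40],
    [0,0,0,0,0,19.5,40],
  ],
)

```text
time: 20.55
position: [0.6045, -0.0873, 0.0466]
tool_rot: [2.303, 2.137, -0.0]
ft_force: [-0.4, -0.6, -1.3]
grip_width: 0.596
```

Run:
```python
from h import *
s=st()
```

```text
t 20.55 p [ 0.6045 -0.0873  0.0466] th -4.28 tilt [ 0. -0. -1.] F [-0.4 -0.6 -1.3] w 51.8
```

Call:
step_arm(
  deltas=[
    [0,0,0,0,0,0.5,40],
    [0,0,0,0,0,1,40],
    [0,0,0,0,0,1,56],
    [0,0,0,0,0,1,64],
    [0,0,0,0,0,1,72],
    [0,0,0,0,0,-5,75],
    [0,0,0,0,0,-30,75],
    [0,0,0,0,0,-70,75],
  ],
)

```text
time: 21.55
position: [0.6034, -0.0872, 0.1164]
tool_rot: [-2.301, -2.135, 0.002]
ft_force: [1.0, -0.0, 0.3]
grip_width: 0.862
```

Run:
```python
from h import *
s=st(); plan(.60,-.087,.2,-4.5); c=optics.get_calibration("wrist"); im=optics.get_image("wrist"); cv2.imwrite("pics/w6.png",im[:,:,::-1])
```

```text
t 21.55 p [ 0.6034 -0.0872  0.1164] th -4.28 tilt [-0.003  0.001 -1.   ] F [ 1.  -0.   0.3] w 75.0
d [-0.2 -0.   0.2] [ -0.   -3.6 -83.6]
```

View pics/w6.png

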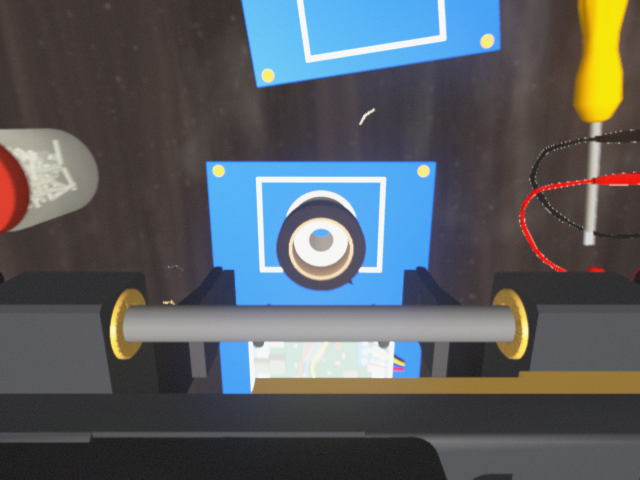

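Call:
step_arm(
  deltas=[
    [0,0,0,0,0,-25,85],
    [0,0,0,3,-12,-55,85],
    [0,0,0,8,-40,-85,85],
    [0,0,0,16,-75,-110,85],
    [0,0,0,24,-110,-130,85],
    [0,0,0,32,-145,-134,85],
    [0,0,0,37,-168,-134,85],
    [0,0,0,39,-176,-134,85],
  ],
)

```text
time: 22.6
position: [0.4312, -0.035, 0.2511]
tool_rot: [2.301, 2.135, -0.001]
ft_force: [1.1, -0.1, 0.6]
grip_width: 0.975
```

Call:
step_arm(
  deltas=[
    [0,0,0,0,0,0,85],
    [0,0,0,0,0,0,85],
    [0,0,0,0,0,0,85],
    [0,0,0,0,0,0,85],
    [0,0,0,0,0,0,85],
    [0,0,0,0,0,0,85],
    [0,0,0,0,0,0,85],
    [0,0,0,0,0,0,85],
  ],
)

```text
time: 23.6
position: [0.4318, -0.0352, 0.2505]
tool_rot: [2.303, 2.137, -0.0]
ft_force: [0.3, -0.0, -0.1]
grip_width: 0.976
```

Run:
```python
from h import *
s=st(); c=optics.get_calibration("wrist"); im=optics.get_image("wrist"); cv2.imwrite("pics/w7.png",im[:,:,::-1])
print(s["joint_positions"].round(2)); print(w2pix(c,[.424,-.033,.08]))
```

```text
t 23.6 p [ 0.4318 -0.0352  0.2505] th -4.29 tilt [-0. -0. -1.] F [ 0.3 -0.  -0.1] w 84.9
[ 0.79 -0.17 -0.68  1.89 -0.11  1.39  0.06]
[[308.41283414 207.52003536]]
```

View pics/w7.png

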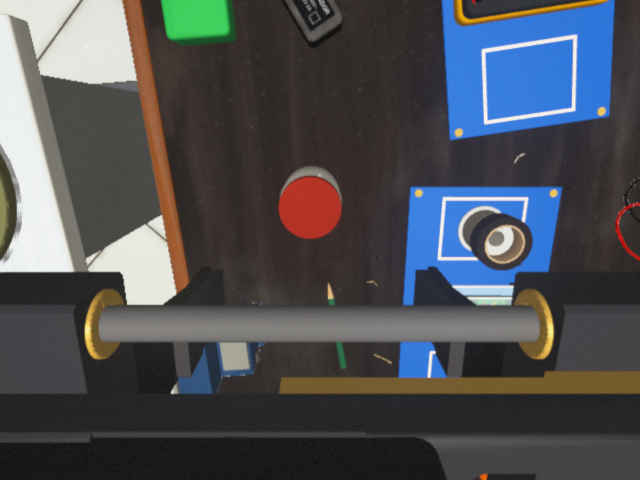

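Run:
```python
from h import *
s=st(); c=optics.get_calibration("wrist"); im=cv2.imread("pics/w7.png")[:,:,::-1]
X=circ(im,(270,160,350,250),.08,c,(0,130,60),(8,255,255))
plan(.4255,-.033,.1,-4.5)
print(w2pix(c,[[.4255,-.033,.0],[.4255+.029,-.033,.03],[.4255-.029,-.033,.03]]))
```

```text
t 23.65 p [ 0.4318 -0.0352  0.2506] th -4.29 tilt [ 0. -0. -1.] F [ 0.5 -0.4 -0.4] w 85.2
circ [array([425.1, -33.4]), np.float64(27.9)] rect [array([424.9, -33.7]), array([54.6, 54.3]), np.float64(40.9)] px [278 176] [341 238]
d [0.  0.  0.2] [  1.8  -6.5 150.6]
[[311.70422772 191.85800801]
 [340.50315607 194.83554923]
 [281.96252954 199.07559576]]
```

Call:
step_arm(
  deltas=[
    [0,0,0,1,-2,15,87],
    [0,0,0,1,-4,40,87],
    [0,0,0,1,-6,70,87],
    [0,0,0,1,-7,100,87],
    [0,0,0,1,-7,125,87],
    [0,0,0,1,-7,140,87],
    [0,0,0,1,-7,150,87],
    [0,0,0,1,-7,150,87],
  ],
)

```text
time: 24.65
position: [0.4247, -0.0336, 0.1002]
tool_rot: [-2.302, -2.136, 0.0]
ft_force: [0.6, 0.4, 0.5]
grip_width: 1.001
```

Run:
```python
from h import *
s=st(); plan(.425,-.0335,.024,-4.5);print(s["joint_positions"].round(2))
```

```text
t 24.65 p [ 0.4247 -0.0336  0.1002] th -4.28 tilt [-0.001  0.    -1.   ] F [0.6 0.4 0.5] w 87.1
d [-0.  -0.   0.2] [ 0.1  0.4 76.2]
[ 0.78 -0.04 -0.74  2.1  -0.03  1.07 -0.02]
```

Call:
step_arm(
  deltas=[
    [0,0,0,0,0,12,87],
    [0,0,0,0,0,30,87],
    [0,0,0,0,0,50,87],
    [0,0,0,0,0,66,87],
    [0,0,0,0,0,75,87],
    [0,0,0,0,0,75,87],
    [0,0,0,0,0,75,75],
    [0,0,0,0,0,75,65],
  ],
  newtons=20,
)

```text
time: 25.65
position: [0.4255, -0.0338, 0.0261]
tool_rot: [2.302, 2.136, 0.001]
ft_force: [-0.5, 0.4, -0.3]
grip_width: 0.856
```

Call:
step_arm(
  deltas=[
    [0,0,0,0,0,0,50],
    [0,0,0,0,0,0,45],
    [0,0,0,0,0,0,45],
    [0,0,0,0,0,0,45],
    [0,0,0,0,0,0,45],
    [0,0,0,0,0,-5,45],
    [0,0,0,0,0,-12,45],
    [0,0,0,0,0,-20,45],
  ],
)

```text
time: 26.65
position: [0.4249, -0.0337, 0.0459]
tool_rot: [-2.303, -2.137, -0.0]
ft_force: [0.4, -0.4, -1.1]
grip_width: 0.656
```

Run:
```python
from h import *
s=st(); print(s["joint_positions"].round(2))
c=optics.get_calibration("side"); im=optics.get_image("side"); crop(im,240,170,440,310,4,"pics/s1.png")
plan(.50,-.20,.18,-4.5)
```

```text
t 26.65 p [ 0.4249 -0.0337  0.0459] th -4.28 tilt [-0.  0. -1.] F [ 0.4 -0.4 -1.1] w 57.1
[ 0.76  0.06 -0.75  2.15  0.05  0.94 -0.09]
d [0.1 0.  0.2] [-160.3   86.7 -132.9]
```

View pics/s1.png

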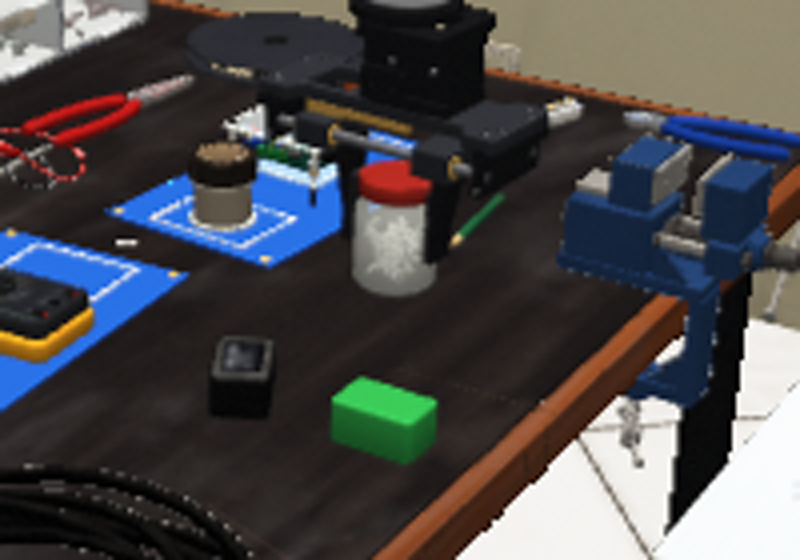

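Call:
step_arm(
  deltas=[
    [0,0,0,0,0,-12,45],
    [0,0,0,0,0,-35,45],
    [0,0,0,-5,4,-60,45],
    [0,0,0,-20,16,-85,45],
    [0,0,0,-45,37,-100,45],
    [0,0,0,-75,61,-110,45],
    [0,0,0,-105,86,-112,45],
    [0,0,0,-135,111,-112,45],
  ],
)

```text
time: 27.7
position: [0.5264, -0.1779, 0.1585]
tool_rot: [2.303, 2.136, 0.0]
ft_force: [0.1, 0.0, -1.7]
grip_width: 0.662
```

Call:
step_arm(
  deltas=[
    [0,0,0,-28,23,0,45],
    [0,0,0,-54,44,0,45],
    [0,0,0,-72,60,0,45],
    [0,0,0,-82,68,0,45],
    [0,0,0,-86,71,0,45],
    [0,0,0,-88,72,0,45],
    [0,0,0,-88,72,0,45],
    [0,0,0,-88,72,0,45],
  ],
)

```text
time: 28.7
position: [0.5906, -0.2691, 0.1578]
tool_rot: [2.302, 2.138, -0.0]
ft_force: [-0.4, -0.1, -1.2]
grip_width: 0.661
```

Run:
```python
from h import *
s=st(); plan(.5906,-.2693,.029,-4.5)
c=optics.get_calibration("wrist"); im=optics.get_image("wrist"); cv2.imwrite("pics/w8.png",im[:,:,::-1])
c=optics.get_calibration("top"); im=optics.get_image("top"); crop(im,320,160,520,310,4,"pics/top4.png")
```

```text
t 28.7 p [ 0.5906 -0.2691  0.1578] th -4.24 tilt [-0. -0. -1.] F [-0.4 -0.1 -1.2] w 57.5
d [-0.   0.   0.3] [ -0.2   0.  128.8]
```

View pics/w8.png

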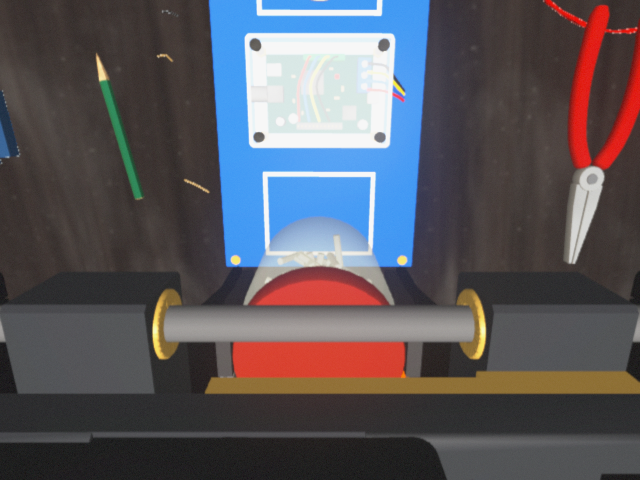

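Call:
step_arm(
  deltas=[
    [0,0,0,0,0,12,45],
    [0,0,0,0,0,32,45],
    [0,0,0,0,0,56,45],
    [0,0,0,0,0,80,45],
    [0,0,0,0,0,100,45],
    [0,0,0,0,0,115,45],
    [0,0,0,0,0,122,45],
    [0,0,0,0,0,124,45],
  ],
)

```text
time: 29.8
position: [0.5909, -0.2698, 0.0334]
tool_rot: [2.303, 2.137, 0.0]
ft_force: [0.7, -0.0, -1.4]
grip_width: 0.659
```

Call:
step_arm(
  deltas=[
    [0,0,0,0,0,1,45],
    [0,0,0,0,0,2,45],
    [0,0,0,0,0,3,45],
    [0,0,0,0,0,3.5,45],
    [0,0,0,0,0,4,45],
    [0,0,0,0,0,4,45],
    [0,0,0,0,0,4,45],
    [0,0,0,0,0,4,45],
  ],
)

```text
time: 30.8
position: [0.5908, -0.2698, 0.0296]
tool_rot: [2.303, 2.137, -0.0]
ft_force: [0.5, 0.1, -2.2]
grip_width: 0.66
```

Run:
```python
from h import *
s=st(); plan(.5906,-.2693,.029,-4.5)
```

```text
t 30.8 p [ 0.5908 -0.2698  0.0296] th -4.29 tilt [ 0. -0. -1.] F [ 0.5  0.1 -2.2] w 57.4
d [0.  0.  0.2] [ 0.5 -0.2  0.6]
```

Call:
step_arm(
  deltas=[
    [0,0,0,0.5,0,0.5,45],
    [0,0,0,0.5,0,0.8,45],
    [0,0,0,0.5,0,0.8,62],
    [0,0,0,0.5,0,0.8,72],
    [0,0,0,0.5,0,0.8,82],
    [0,0,0,0.5,0,-3,84],
    [0,0,0,0.5,0,-15,84],
    [0,0,0,0.5,0,-40,84],
  ],
)

```text
time: 31.8
position: [0.5901, -0.269, 0.0697]
tool_rot: [-2.302, -2.136, 0.001]
ft_force: [-0.1, 0.1, 0.9]
grip_width: 0.963
```

Call:
step_arm(
  deltas=[
    [0,0,0,0,0,-25,84],
    [0,0,0,0,0,-55,84],
    [0,0,0,0,0,-90,84],
    [0,0,0,0,0,-120,84],
    [0,0,0,0,0,-150,84],
    [0,0,0,0,0,-170,84],
    [0,0,0,0,0,-180,84],
    [0,0,0,0,0,-180,84],
  ],
)

```text
time: 32.8
position: [0.5909, -0.2692, 0.2498]
tool_rot: [2.302, 2.137, 0.0]
ft_force: [-0.2, 0.0, -0.4]
grip_width: 0.966
```

Run:
```python
from h import *
s=st(); plan(.4385,.1415,.2,29)
c=optics.get_calibration("wrist"); im=optics.get_image("wrist"); cv2.imwrite("pics/w9.png",im[:,:,::-1])
X=circ(im,(230,130,420,270),.083,c,(0,130,60),(8,255,255))
```

```text
t 32.8 p [ 0.5909 -0.2692  0.2498] th -4.28 tilt [ 0. -0. -1.] F [-0.2  0.  -0.4] w 84.1
d [  0.    0.  -33.3] [ 398.2 -182.7   49.6]
circ [array([ 594.6, -288.4]), np.float64(13.5)] rect [array([ 594.6, -289.9]), array([25.9, 10.7]), np.float64(0.4)] px [309 226] [338 239]
```

View pics/w9.png

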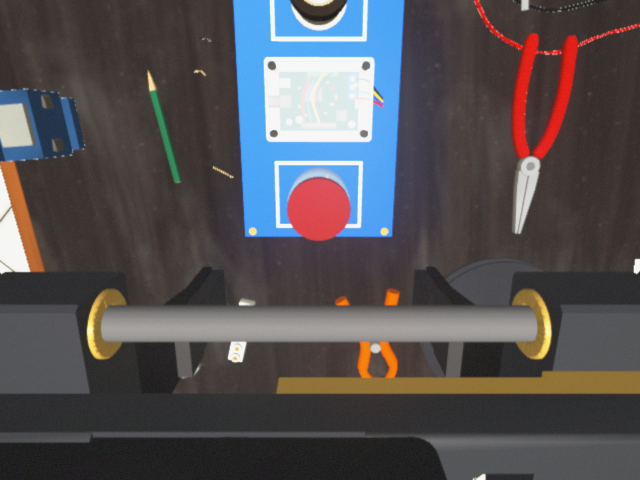

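Call:
step_arm(
  deltas=[
    [0,0,-4,35,-16,0,70],
    [0,0,-9,85,-39,5,70],
    [0,0,-14,140,-64,10,70],
    [0,0,-19,195,-90,20,70],
    [0,0,-24,250,-115,30,70],
    [0,0,-28,305,-140,40,70],
    [0,0,-31,355,-163,50,70],
    [0,0,-33,398,-183,50,70],
  ],
)

```text
time: 33.85
position: [0.4358, 0.1427, 0.1977]
tool_rot: [-1.597, -2.703, 0.003]
ft_force: [1.4, -0.2, 0.6]
grip_width: 0.806
```

Call:
step_arm(
  deltas=[
    [0,0,0,0,0,0,70],
    [0,0,0,0,0,0,70],
    [0,0,0,0,0,0,70],
    [0,0,0,0,0,0,70],
    [0,0,0,0,0,0,70],
    [0,0,0,0,0,0,70],
    [0,0,0,0,0,0,70],
    [0,0,0,0,0,0,70],
  ],
)

```text
time: 34.85
position: [0.4381, 0.1413, 0.1995]
tool_rot: [1.601, 2.703, -0.0]
ft_force: [-0.6, 0.1, 0.3]
grip_width: 0.805
```

Run:
```python
from h import *
s=st(); 
c=optics.get_calibration("wrist"); im=optics.get_image("wrist"); cv2.imwrite("pics/w10.png",im[:,:,::-1])
print(w2pix(c,[.438,.1406,.03]))
c=optics.get_calibration("top"); im=optics.get_image("top"); crop(im,320,160,520,310,4,"pics/top5.png")
```

```text
t 34.85 p [0.4381 0.1413 0.1995] th 28.72 tilt [ 0. -0. -1.] F [-0.6  0.1  0.3] w 70.0
[[317.15809392 209.7907692 ]]
```

View pics/w10.png

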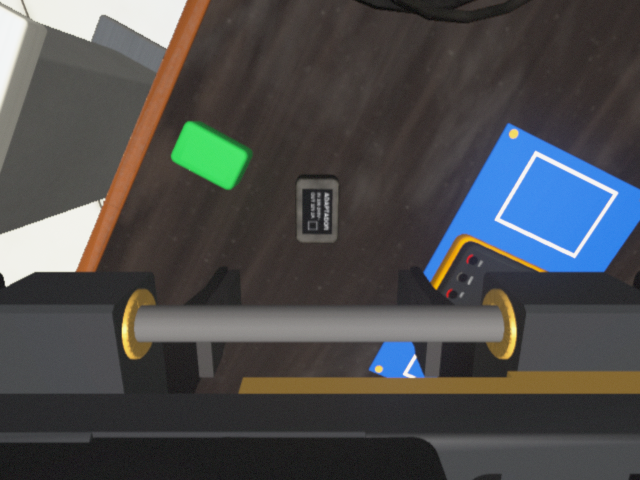

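View pics/top5.png

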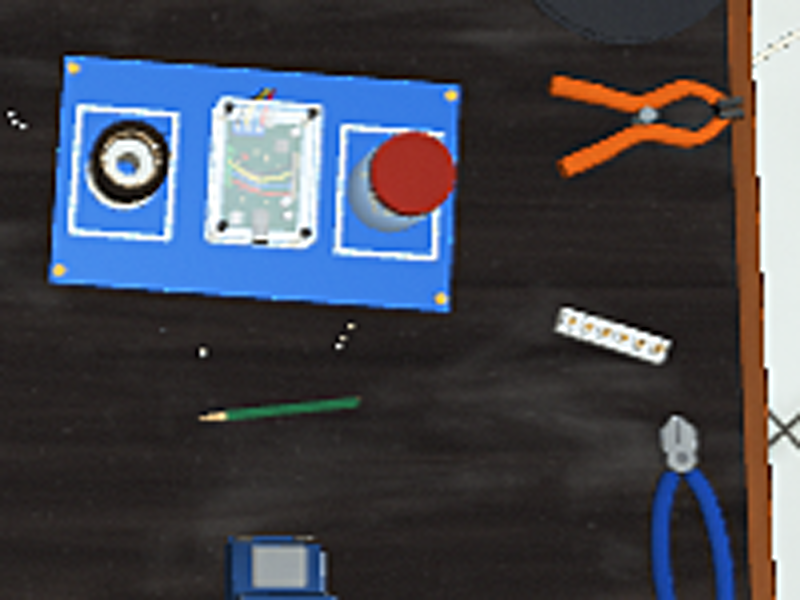

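Run:
```python
from h import *
s=st(); c=optics.get_calibration("wrist"); im=cv2.imread("pics/w10.png")[:,:,::-1]
crop(np.clip((im.astype(float)/150)**.7*255,0,255).astype(np.uint8),270,150,370,262,6,"pics/w10c.png")
g=cv2.cvtColor(im,cv2.COLOR_RGB2GRAY)
print(g[210,285:350]); print(g[168:250,317])
t=optics.get_calibration("top"); im=cv2.imread("pics/top5.png")
```

```text
t 34.95 p [0.438  0.1413 0.1995] th 28.72 tilt [-0. -0. -1.] F [-0.6  0.8 -0.3] w 70.0
[ 56  55  56  58  57  57  57  56  57  55  47  68  94 101 109 109 106  65
  38  35  37  35  35  37  34  48  95 110  99  69  48  48  93 127 121  77
  43  34  41  77 104 116 137 129  78  40  44  78  96  99 100  95  84  56
  49  48  51  52  52  52  51  53  51  57  58]
[ 57  57  55  55  54  50  40  20  25  28  38  62  76  81  84  85  86  90
  91  90  80  53  36  42  67  90  90  86  88  71  76 113 118 109 108 104
 112  97  70 103 125 106  93  92  98 108  96  98 102  63  47  52  48  65
  82  81  80  79  78  83  84  74  50  34  32  47  70  90  91  95  92  98
  98  92  71  51  53  53  50  51  53  51]
```

View pics/w10c.png

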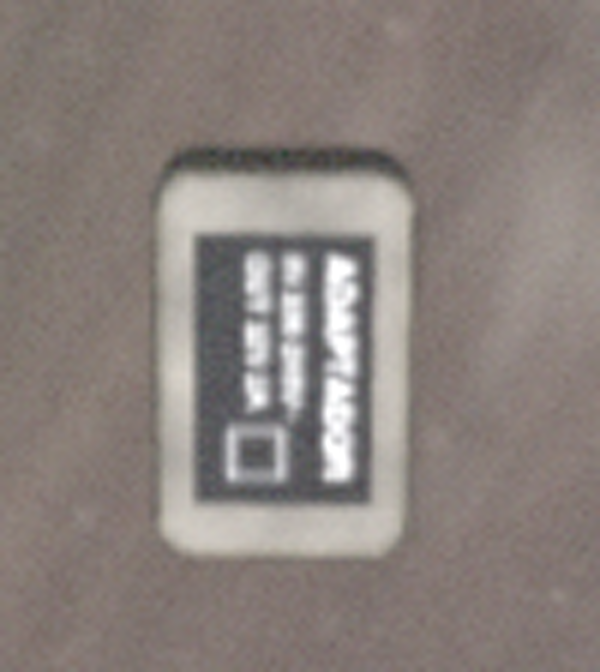

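Call:
step_arm(
  deltas=[
    [0,0,0,-0.5,0,12,65],
    [0,0,0,-0.5,0,35,65],
    [0,0,0,-0.5,0,65,65],
    [0,0,0,-0.5,0,95,65],
    [0,0,0,-0.5,0,125,65],
    [0,0,0,-0.5,0,150,65],
    [0,0,0,-0.5,0,165,65],
    [0,0,0,-0.5,0,165,65],
  ],
)

```text
time: 35.95
position: [0.4372, 0.1409, 0.0335]
tool_rot: [-1.599, -2.701, 0.002]
ft_force: [-0.9, -0.5, 0.7]
grip_width: 0.746
```

Run:
```python
from h import *
s=st(); plan(.438,.1405,.005,29)
```

```text
t 35.95 p [0.4372 0.1409 0.0335] th 28.74 tilt [-0.003  0.    -1.   ] F [-0.9 -0.5  0.7] w 64.9
d [-0.1 -0.1 -0.3] [-0.7  0.6 28.5]
```

Call:
step_arm(
  deltas=[
    [0,0,0,0,0,12,65],
    [0,0,0,0,0,24,65],
    [0,0,0,0,0,28.5,65],
    [0,0,0,0,0,28.5,55],
    [0,0,0,0,0,28.5,45],
    [0,0,0,0,0,28.5,25],
    [0,0,0,0,0,28.5,25],
    [0,0,0,0,0,28.5,25],
  ],
  newtons=18,
)

```text
time: 36.95
position: [0.4383, 0.1407, 0.0062]
tool_rot: [1.601, 2.703, -0.001]
ft_force: [-1.6, -0.7, 2.5]
grip_width: 0.432
```

Call:
step_arm(
  deltas=[
    [0,0,0,0,0,0,25],
    [0,0,0,0,0,0,25],
    [0,0,0,0,0,0,25],
    [0,0,0,0,0,-15,25],
    [0,0,0,0,0,-40,25],
    [0,0,0,0,0,-70,25],
    [0,0,0,0,0,-100,25],
    [0,0,0,0,0,-120,25],
  ],
)

```text
time: 37.95
position: [0.4389, 0.1414, 0.1279]
tool_rot: [1.599, 2.702, 0.002]
ft_force: [0.6, -0.7, -1.5]
grip_width: 0.436
```

Run:
```python
from h import *
s=st(); plan(.6331,.2457,.13,93.9)
```

```text
t 37.95 p [0.4389 0.1414 0.1279] th 28.75 tilt [ 0.003  0.    -1.   ] F [ 0.6 -0.7 -1.5] w 37.9
d [  0.1   0.1 -65.1] [ -2.  220.4  -1.6]
```

Call:
step_arm(
  deltas=[
    [0,0,-6,0,15,-2,25],
    [0,0,-14,0,42,-2,25],
    [0,0,-23,-1,75,-2,25],
    [0,0,-32,-1,110,-2,25],
    [0,0,-41,-1,145,-2,25],
    [0,0,-50,-2,178,-2,25],
    [0,0,-58,-2,205,-2,25],
    [0,0,-65,-2,220,-2,25],
  ],
)

```text
time: 38.95
position: [0.6332, 0.2455, 0.1282]
tool_rot: [0.108, -3.139, -0.003]
ft_force: [-0.0, 0.3, -0.8]
grip_width: 0.438
```

Call:
step_arm(
  deltas=[
    [0,0,0,0,0,0,25],
    [0,0,0,0,0,0,25],
    [0,0,0,0,0,0,25],
    [0,0,0,0,0,0,25],
    [0,0,0,0,0,0,25],
    [0,0,0,0,0,0,25],
    [0,0,0,0,0,0,25],
    [0,0,0,0,0,0,25],
  ],
)

```text
time: 39.95
position: [0.6322, 0.2448, 0.128]
tool_rot: [0.102, -3.14, 0.0]
ft_force: [0.8, -0.3, -1.3]
grip_width: 0.439
```

Run:
```python
from h import *
s=st(); plan(.6331,.2457,.03,93.9)
c=optics.get_calibration("wrist"); im=optics.get_image("wrist"); cv2.imwrite("pics/w11.png",im[:,:,::-1])
m=[.6394,.1539,.003]; t=.0685
def mp(x,y,z=.003): return [m[0]+np.cos(t)*x-np.sin(t)*y, m[1]+np.sin(t)*x+np.cos(t)*y,z]
for dx in(-1,1):
  for dy in (-1,1): print(dx,dy,w2pix(c,mp(dx*.045,.092+dy*.035)))
```

```text
t 39.95 p [0.6322 0.2448 0.128 ] th 93.71 tilt [-0. -0. -1.] F [ 0.8 -0.3 -1.3] w 38.2
d [-0.  -0.  -0.2] [-1.   0.8 98. ]
-1 -1 [[270.94199089 161.8446019 ]]
-1 1 [[367.63627843 161.64151132]]
1 -1 [[274.84075607 277.82868583]]
1 1 [[364.10906645 277.63960704]]
```

View pics/w11.png

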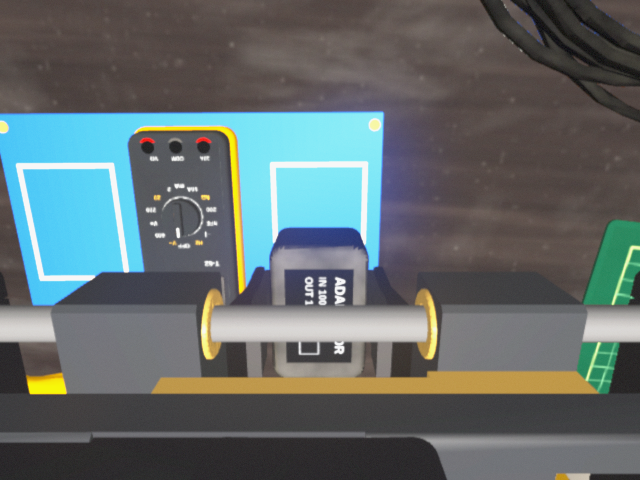

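Call:
step_arm(
  deltas=[
    [0,0,0,-1,1,12,25],
    [0,0,0,-1.3,1,35,25],
    [0,0,0,-1.3,1,60,25],
    [0,0,0,-1.3,1,85,25],
    [0,0,0,-1.3,1,100,25],
    [0,0,0,-1.3,1,108,25],
    [0,0,0,-1.3,1,112,25],
    [0,0,0,-1.3,1,112,25],
  ],
)

```text
time: 41.0
position: [0.6337, 0.2461, 0.0164]
tool_rot: [-0.102, 3.139, 0.0]
ft_force: [-0.7, -0.6, -0.7]
grip_width: 0.433
```

Run:
```python
from h import *
s=st(); plan(.6335,.2457,.009,93.9)
```

```text
t 41.0 p [0.6337 0.2461 0.0164] th 93.71 tilt [ 0.001  0.    -1.   ] F [-0.7 -0.6 -0.7] w 37.7
d [ 0.   0.  -0.2] [ 0.3 -0.4  7.4]
```

Call:
step_arm(
  deltas=[
    [0,0,0,0,0,3,25],
    [0,0,0,0,0,5,25],
    [0,0,0,0,0,7,25],
    [0,0,0,0,0,7.5,25],
    [0,0,0,0,0,7.5,25],
    [0,0,0,0,0,7.5,42],
    [0,0,0,0,0,7.5,50],
    [0,0,0,0,0,7.5,55],
  ],
)

```text
time: 42.0
position: [0.6333, 0.2459, 0.0082]
tool_rot: [0.102, -3.14, 0.0]
ft_force: [-0.0, -0.8, 0.9]
grip_width: 0.597
```

Call:
step_arm(
  deltas=[
    [0,0,0,0,0,0,55],
    [0,0,0,0,0,-10,55],
    [0,0,0,0,0,-35,55],
    [0,0,0,0,0,-70,55],
    [0,0,0,0,0,-110,55],
    [0,0,0,0,0,-150,55],
    [0,0,0,0,0,-185,55],
    [0,0,0,0,0,-195,55],
  ],
)

```text
time: 43.0
position: [0.6344, 0.2473, 0.2083]
tool_rot: [-0.102, 3.134, 0.003]
ft_force: [-0.1, 0.2, -0.6]
grip_width: 0.633
```

Run:
```python
from h import *
s=st(); plan(.60,-.10,.24,10); plan(.489,-.418,.2,-18); plan(.489,-.418,.2,-108)
c=optics.get_calibration("wrist"); im=optics.get_image("wrist"); cv2.imwrite("pics/w12.png",im[:,:,::-1])
m=[.6394,.1539,.003]; t=.0685
def mp(x,y,z=.003): return [m[0]+np.cos(t)*x-np.sin(t)*y, m[1]+np.sin(t)*x+np.cos(t)*y,z]
print(w2pix(c,[mp(dx*.019,.092+dy*.029,.033) for dx,dy in ((0,0),)]))
print(s["joint_positions"].round(2))
```

```text
t 43.0 p [0.6344 0.2473 0.2083] th 93.73 tilt [ 0.005  0.002 -1.   ] F [-0.1  0.2 -0.6] w 55.1
d [ 0.3  0.2 83.7] [  56.7 -344.2  -32.7]
d [4.000e-01 1.000e-01 1.117e+02] [ 188.4 -654.4    5.9]
d [  -0.4    0.2 -158.3] [ 188.4 -654.4    5.9]
[[316.20251193 204.42828628]]
[ 0.3   0.61 -1.07  1.36  0.53  1.47  0.89]
```

View pics/w12.png

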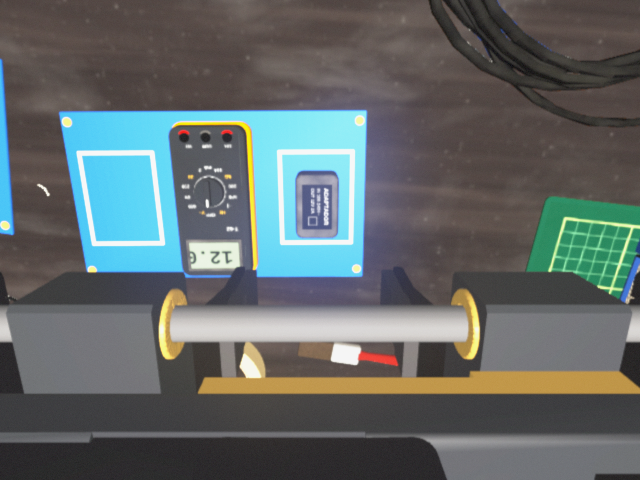

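Call:
step_arm(
  deltas=[
    [0,0,8,4,-20,-8,55],
    [0,0,17,11,-63,-18,55],
    [0,0,26,18,-110,-28,55],
    [0,0,36,26,-160,-32,55],
    [0,0,46,35,-210,-32,55],
    [0,0,56,43,-260,-32,55],
    [0,0,65,50,-305,-32,55],
    [0,0,74,57,-344,-32,55],
  ],
)

```text
time: 44.05
position: [0.5978, -0.1034, 0.2346]
tool_rot: [-1.816, -2.562, 0.002]
ft_force: [0.1, 0.3, 0.0]
grip_width: 0.629
```

Run:
```python
from h import *
s=st(); plan(.489,-.418,.2,-18)
```

```text
t 44.05 p [ 0.5978 -0.1034  0.2346] th 19.34 tilt [-0.002 -0.    -1.   ] F [0.1 0.3 0. ] w 54.7
d [-0.1  0.  37.3] [-260.8 -206.7   34.9]
```

Call:
step_arm(
  deltas=[
    [0,0,6,-40,-32,5,55],
    [0,0,12,-80,-64,10,55],
    [0,0,18,-120,-95,15,55],
    [0,0,24,-160,-127,20,55],
    [0,0,29,-195,-155,25,55],
    [0,0,33,-225,-178,30,55],
    [0,0,36,-248,-196,35,55],
    [0,0,37.5,-261,-207,35,55],
  ],
)

```text
time: 45.05
position: [0.4913, -0.4178, 0.1997]
tool_rot: [-2.539, -1.848, -0.0]
ft_force: [0.1, 1.5, -0.5]
grip_width: 0.632
```

Call:
step_arm(
  deltas=[
    [0,0,0,0,0,0,45],
    [0,0,0,0,0,0,45],
    [0,0,0,0,0,0,45],
    [0,0,0,0,0,0,45],
    [0,0,0,0,0,0,45],
    [0,0,0,0,0,0,45],
    [0,0,0,0,0,0,45],
    [0,0,0,0,0,0,45],
  ],
)

```text
time: 46.05
position: [0.492, -0.4166, 0.2006]
tool_rot: [2.538, 1.851, -0.0]
ft_force: [-0.8, 0.7, -1.3]
grip_width: 0.518
```

Run:
```python
from h import *
s=st()
c=optics.get_calibration("wrist"); im=optics.get_image("wrist"); cv2.imwrite("pics/w13.png",im[:,:,::-1])
print(w2pix(c,[.489,-.418,.012]))
hsv=cv2.cvtColor(im,cv2.COLOR_RGB2HSV)
X=circ(im,(270,140,370,262),.012,c,(0,0,150),(180,70,255))
```

```text
t 46.05 p [ 0.492  -0.4166  0.2006] th -17.79 tilt [-0. -0. -1.] F [-0.8  0.7 -1.3] w 45.1
[[315.14790384 207.78000272]]
circ [array([ 490.8, -419.5]), np.float64(37.6)] rect [array([ 491.2, -420. ]), array([74.6, 16.6]), np.float64(71.9)] px [309 168] [327 248]
```

View pics/w13.png

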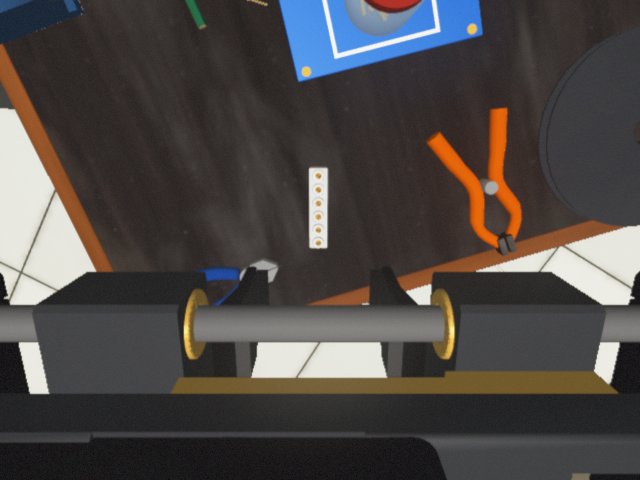

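Call:
step_arm(
  deltas=[
    [0,0,0,-2,-0.5,12,45],
    [0,0,0,-2.5,-0.5,35,45],
    [0,0,0,-2.5,-0.5,65,45],
    [0,0,0,-2.5,-0.5,95,45],
    [0,0,0,-2.5,-0.5,125,45],
    [0,0,0,-2.5,-0.5,150,45],
    [0,0,0,-2.5,-0.5,170,45],
    [0,0,0,-2.5,-0.5,175,45],
  ],
)

```text
time: 47.1
position: [0.4898, -0.4182, 0.0237]
tool_rot: [-2.536, -1.85, 0.001]
ft_force: [0.4, 0.3, 0.1]
grip_width: 0.514
```

Run:
```python
from h import *
s=st(); plan(.4905,-.419,.003,-18)
```

```text
t 47.1 p [ 0.4898 -0.4182  0.0237] th -17.78 tilt [-0.002  0.002 -1.   ] F [0.4 0.3 0.1] w 44.7
d [-0.1 -0.1  0.2] [-0.6  1.  20.6]
```

Call:
step_arm(
  deltas=[
    [0,0,0,-0.5,0.5,8,45],
    [0,0,0,-0.5,0.5,15,45],
    [0,0,0,-0.5,0.5,19,45],
    [0,0,0,-0.5,0.5,20.5,45],
    [0,0,0,-0.5,0.5,20.5,35],
    [0,0,0,-0.5,0.5,20.5,25],
    [0,0,0,-0.5,0.5,20.5,8],
    [0,0,0,-0.5,0.5,20.5,8],
  ],
  newtons=12,
)

```text
time: 48.1
position: [0.4911, -0.4195, 0.0052]
tool_rot: [2.538, 1.851, -0.0]
ft_force: [0.3, -0.2, 0.5]
grip_width: 0.193
```

Call:
step_arm(
  deltas=[
    [0,0,0,0,0,0,8],
    [0,0,0,0,0,0,8],
    [0,0,0,0,0,0,8],
    [0,0,0,0,0,-15,8],
    [0,0,0,0,0,-40,8],
    [0,0,0,0,0,-75,8],
    [0,0,0,0,0,-110,8],
    [0,0,0,0,0,-140,8],
  ],
)

```text
time: 49.1
position: [0.4915, -0.4195, 0.1476]
tool_rot: [2.536, 1.851, 0.0]
ft_force: [0.3, -0.5, -1.0]
grip_width: 0.191
```

Run:
```python
from h import *
s=st(); plan(.60,-.08,.16,-60); plan(.6457,.0622,.15,-86.1)
c=optics.get_calibration("wrist"); im=optics.get_image("wrist"); cv2.imwrite("pics/w14.png",im[:,:,::-1])
```

```text
t 49.1 p [ 0.4915 -0.4195  0.1476] th -17.77 tilt [ 0.001 -0.001 -1.   ] F [ 0.3 -0.5 -1. ] w 16.6
d [ 0.1  0.  42.2] [ 3.564e+02 -3.000e-01 -1.270e+01]
d [ 0.1 -0.  68.3] [ 5.058e+02 -2.000e-01 -2.800e+00]
```

View pics/w14.png

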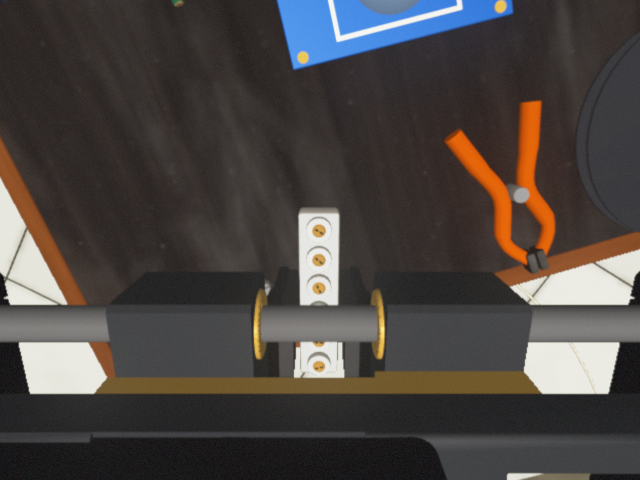

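Call:
step_arm(
  deltas=[
    [0,0,2,12,0,-10,8],
    [0,0,6,40,0,-15,8],
    [0,0,12,82,0,-15,8],
    [0,0,18,127,0,-15,8],
    [0,0,24,172,0,-15,8],
    [0,0,30,217,0,-15,8],
    [0,0,36,262,0,-15,8],
    [0,0,42,307,0,-15,8],
  ],
)

```text
time: 50.15
position: [0.5853, -0.1256, 0.1607]
tool_rot: [3.034, 0.814, 0.001]
ft_force: [-0.3, -1.1, -0.9]
grip_width: 0.192
```

Run:
```python
from h import *
s=st(); plan(.6457,.0622,.13,-86.1)
```

```text
t 50.15 p [ 0.5853 -0.1256  0.1607] th -59.98 tilt [ 0.001 -0.001 -1.   ] F [-0.3 -1.1 -0.9] w 16.7
d [ 0.  -0.  26.1] [ 146.3 -132.4   30.7]
```

Call:
step_arm(
  deltas=[
    [0,0,5,31,-28,2,8],
    [0,0,10,62,-56,6,8],
    [0,0,15,91,-82,12,8],
    [0,0,20,115,-104,18,8],
    [0,0,23,132,-119,24,8],
    [0,0,25,141,-128,28,8],
    [0,0,26,146,-132,30,8],
    [0,0,26,146,-132,30,8],
  ],
)

```text
time: 51.15
position: [0.6446, 0.0606, 0.1302]
tool_rot: [3.139, 0.117, 0.0]
ft_force: [0.3, -0.2, -1.4]
grip_width: 0.193
```

Call:
step_arm(
  deltas=[
    [0,0,0,0,0,0,8],
    [0,0,0,0,0,0,8],
    [0,0,0,0,0,0,8],
    [0,0,0,0,0,0,8],
    [0,0,0,0,0,0,8],
    [0,0,0,0,0,0,8],
    [0,0,0,0,0,0,8],
    [0,0,0,0,0,0,8],
  ],
)

```text
time: 52.15
position: [0.6446, 0.0604, 0.13]
tool_rot: [3.139, 0.116, -0.0]
ft_force: [0.1, 0.6, -1.4]
grip_width: 0.192
```

Run:
```python
from h import *
s=st(); plan(.6457,.0622,.03,-86.1)
c=optics.get_calibration("wrist"); im=optics.get_image("wrist"); cv2.imwrite("pics/w15.png",im[:,:,::-1])
m=[.6394,.1539,.003]; t=.0685
def mp(x,y,z=.003): return [m[0]+np.cos(t)*x-np.sin(t)*y, m[1]+np.sin(t)*x+np.cos(t)*y,z]
for dx in(-1,1):
  for dy in (-1,1): print(dx,dy,w2pix(c,mp(dx*.045,-.092+dy*.035)))
```

```text
t 52.15 p [0.6446 0.0604 0.13  ] th -85.78 tilt [-0. -0. -1.] F [ 0.1  0.6 -1.4] w 16.7
d [0.  0.  0.3] [  1.2  -1.7 100. ]
-1 -1 [[360.6695527 276.3457681]]
-1 1 [[271.90212159 275.76616089]]
1 -1 [[364.96724199 160.95645191]]
1 1 [[268.87619288 160.29482894]]
```

View pics/w15.png

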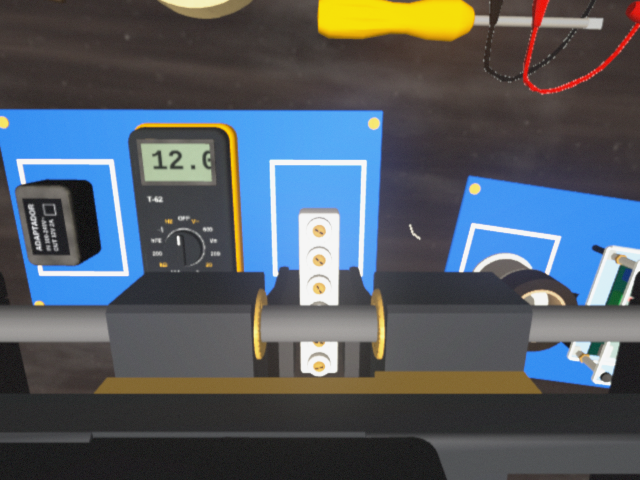

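Call:
step_arm(
  deltas=[
    [0,0,0.3,1,-1.3,12,8],
    [0,0,0.3,1,-1.3,35,8],
    [0,0,0.3,1,-1.3,60,8],
    [0,0,0.3,1,-1.3,85,8],
    [0,0,0.3,1,-1.3,102,8],
    [0,0,0.3,1,-1.3,112,8],
    [0,0,0.3,1,-1.3,117,8],
    [0,0,0.3,1,-1.3,117,8],
  ],
)

```text
time: 53.2
position: [0.6458, 0.0618, 0.0133]
tool_rot: [3.14, 0.107, 0.001]
ft_force: [-0.5, 0.6, 0.1]
grip_width: 0.195
```

Run:
```python
from h import *
s=st(); plan(.6455,.0618,.008,-86.1)
```

```text
t 53.2 p [0.6458 0.0618 0.0133] th -86.08 tilt [ 0. -0. -1.] F [-0.5  0.6  0.1] w 17.0
d [ 0. -0.  0.] [-0.3  0.   5.3]
```

Call:
step_arm(
  deltas=[
    [0,0,0,0,0,2,8],
    [0,0,0,0,0,4,8],
    [0,0,0,0,0,5,8],
    [0,0,0,0,0,5.5,8],
    [0,0,0,0,0,5.5,8],
    [0,0,0,0,0,5.5,8],
    [0,0,0,0,0,5.5,8],
    [0,0,0,0,0,5.5,8],
  ],
)

```text
time: 54.2
position: [0.6456, 0.0617, 0.0081]
tool_rot: [3.139, 0.107, 0.0]
ft_force: [-1.6, -1.3, 5.1]
grip_width: 0.19
```

Run:
```python
from h import *
s=st()
```

```text
t 54.2 p [0.6456 0.0617 0.0081] th -86.09 tilt [ 0. -0. -1.] F [-1.6 -1.3  5.1] w 16.5
```

Contact (about 5 N). Release and rise.

Call:
step_arm(
  deltas=[
    [0,0,0,0,0,-0.3,8],
    [0,0,0,0,0,-0.3,20],
    [0,0,0,0,0,-0.3,28],
    [0,0,0,0,0,-0.3,34],
    [0,0,0,0,0,-0.3,36],
    [0,0,0,0,0,-10,36],
    [0,0,0,0,0,-35,36],
    [0,0,0,0,0,-75,36],
  ],
)

```text
time: 55.2
position: [0.6445, 0.0616, 0.0826]
tool_rot: [3.14, 0.107, -0.004]
ft_force: [0.4, -0.6, -0.0]
grip_width: 0.412
```

Call:
step_arm(
  deltas=[
    [0,0,0,0,0,-30,36],
    [0,0,0,0,0,-60,36],
    [0,0,0,0,0,-90,36],
    [0,0,0,0,0,-120,36],
    [0,0,0,0,0,-140,36],
    [0,0,0,0,0,-150,36],
    [0,0,0,0,0,-150,36],
    [0,0,0,0,0,-150,36],
  ],
)

```text
time: 56.2
position: [0.6449, 0.0616, 0.2312]
tool_rot: [3.14, 0.107, -0.003]
ft_force: [0.0, 0.8, -0.8]
grip_width: 0.417
```

Run:
```python
from h import *
s=st(); plan(.45,-.15,.25,-60)
c=optics.get_calibration("wrist"); im=optics.get_image("wrist"); cv2.imwrite("pics/w16.png",im[:,:,::-1])
X=circ(im,(290,120,350,262),.015,c,(0,0,150),(180,70,255)); print(w2pix(c,[.6457,.0622,.015]))
```

```text
t 56.2 p [0.6449 0.0616 0.2312] th -86.08 tilt [-0.002 -0.    -1.   ] F [ 0.   0.8 -0.8] w 36.3
d [ -0.    0.1 -26.1] [-209.   197.8  -18.4]
circ [array([638.8,  60.4]), np.float64(45.2)] rect [array([644. ,  60.8]), array([78.5, 59.3]), np.float64(4.0)] px [290 160] [349 239]
[[318.18770578 198.76847354]]
```

View pics/w16.png

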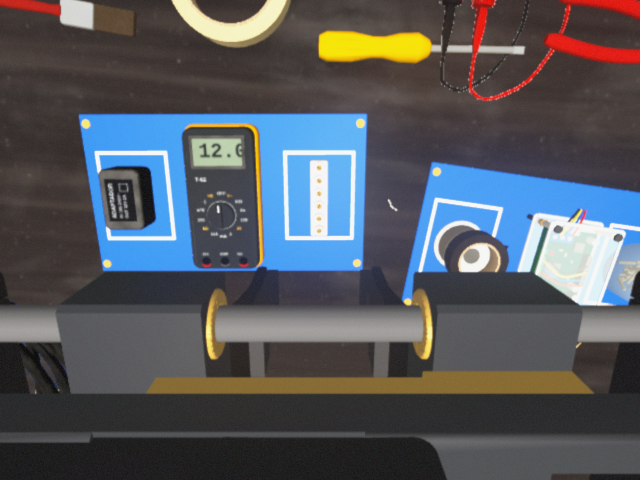

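Run:
```python
from h import *
s=st(); plan(.40,-.36,.28,-40)
```

```text
t 56.25 p [0.6449 0.0616 0.2311] th -86.09 tilt [-0.002 -0.    -1.   ] F [-0.8 -0.4 -0.8] w 36.0
d [ -0.    0.1 -46.1] [-273.2  403.9  -48.2]
```

Call:
step_arm(
  deltas=[
    [0,0,-5,-22,33,-25,36],
    [0,0,-11,-55,81,-45,36],
    [0,0,-17,-90,133,-48,36],
    [0,0,-23,-125,185,-48,36],
    [0,0,-29,-160,237,-48,36],
    [0,0,-35,-195,289,-48,36],
    [0,0,-41,-230,341,-48,36],
    [0,0,-46,-265,392,-48,36],
  ],
)

```text
time: 57.25
position: [0.4065, -0.3485, 0.2799]
tool_rot: [-2.846, -1.329, 0.001]
ft_force: [0.6, 0.4, -0.4]
grip_width: 0.413
```

Call:
step_arm(
  deltas=[
    [0,0,0,0,0,0,36],
    [0,0,0,0,0,0,36],
    [0,0,0,0,0,0,36],
    [0,0,0,0,0,0,36],
    [0,0,0,0,0,0,36],
    [0,0,0,0,0,0,36],
    [0,0,0,0,0,0,36],
    [0,0,0,0,0,0,36],
  ],
)

```text
time: 58.25
position: [0.4081, -0.3471, 0.2806]
tool_rot: [2.848, 1.325, -0.0]
ft_force: [0.2, -1.6, 0.5]
grip_width: 0.413
```

Run:
```python
from h import *
s=st()
c=optics.get_calibration("top"); im=optics.get_image("top"); crop(im,205,150,445,250,3.3,"pics/top9.png"); cv2.imwrite("pics/top9f.png",im[:,:,::-1])
im2=optics.get_image("side"); crop(im2,170,160,370,290,4,"pics/s9.png")
bm=([.5971,-.1776],-.0784); mm=([.6394,.1539],.0685)
def inv(b,P):
    d=P[:2]*1000-np.array(b[0])*1000; ca,sa=np.cos(b[1]),np.sin(b[1]); return (d@[ca,sa]).round(1),(d@[-sa,ca]).round(1)
def go(n,box,lo,hi,z,b):
    print(n); X=circ(im,box,z,c,lo,hi); 
    print("   mat-frame rect ctr",inv(b,np.array(cv2.minAreaRect(X)[0])/1e3),"circ",inv(b,np.array(cv2.minEnclosingCircle(X)[0])/1e3))
go("jar",(405,185,440,220),(0,130,60),(8,255,255),.083,bm)
go("term",(290,175,308,208),(0,0,170),(180,50,255),.015,mm)
go("adapter",(222,175,241,207),(0,0,0),(180,90,130),.033,mm)
go("tape core",(340,185,366,215),(5,30,60),(40,255,255),.058,bm)
```

```text
t 58.25 p [ 0.4081 -0.3471  0.2806] th -40.09 tilt [ 0. -0. -1.] F [ 0.2 -1.6  0.5] w 35.9
jar
circ [array([ 588.3, -268.4]), np.float64(28.5)] rect [array([ 589.3, -266.6]), array([49.5, 54.4]), np.float64(44.3)] px [413 193] [434 213]
   mat-frame rect ctr (np.float64(-0.8), np.float64(-89.3)) circ (np.float64(-1.7), np.float64(-91.2))
term
circ [array([644.1,  66. ]), np.float64(36.7)] rect [array([644.2,  63. ]), array([73. , 15.5]), np.float64(3.7)] px [293 175] [300 201]
   mat-frame rect ctr (np.float64(-1.4), np.float64(-91.0)) circ (np.float64(-1.3), np.float64(-88.0))
adapter
circ [array([632.5, 245. ]), np.float64(33.5)] rect [array([633.8, 245. ]), array([57.9, 37.8]), np.float64(0.7)] px [222 180] [236 201]
   mat-frame rect ctr (np.float64(0.6), np.float64(91.3)) circ (np.float64(-0.6), np.float64(91.4))
tape core
circ [array([604.8, -86.2]), np.float64(20.4)] rect [array([604.3, -85.8]), array([39.5, 38. ]), np.float64(44.3)] px [345 192] [360 206]
   mat-frame rect ctr (np.float64(-0.0), np.float64(92.1)) circ (np.float64(0.5), np.float64(91.7))
```

View pics/top9.png

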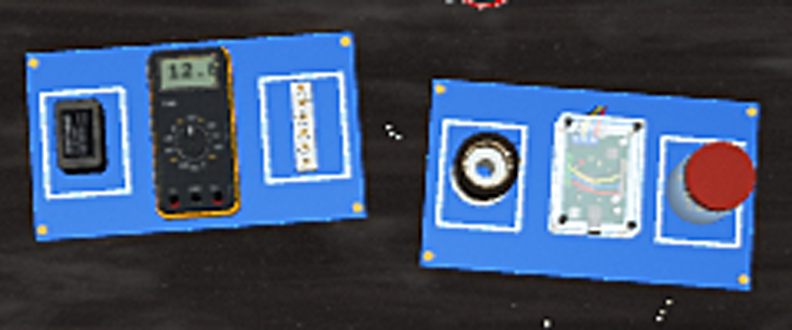

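View pics/s9.png

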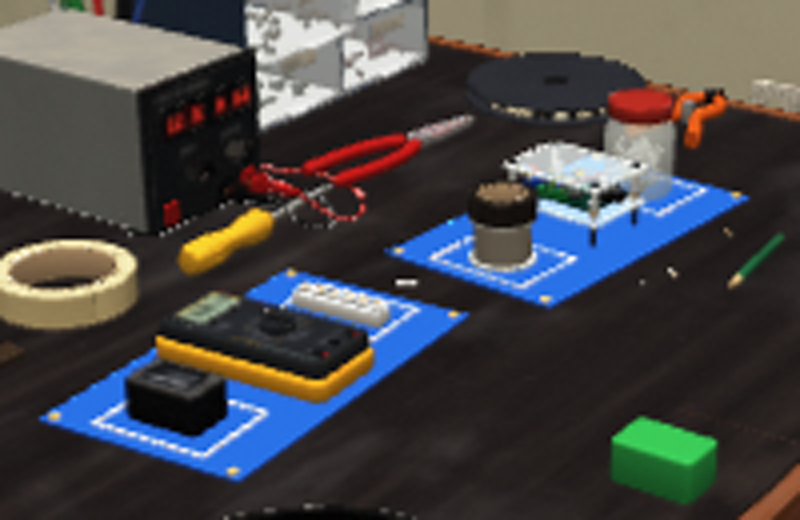

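Run:
```python
from h import *
im=cv2.imread("pics/side0.png")[:,:,::-1]
crop(im,310,160,460,260,5,"pics/s0c.png")
c=optics.get_calibration("side"); ct=optics.get_calibration("top")
P=pix2w(c,[365,184],.01); print(P,w2pix(ct,P), w2pix(c,[.489,-.418,.01]))
```

```text
[[ 0.59117794 -0.53413557  0.01      ]] [[513.05876276 206.52759135]] [[376.44272558 198.55549168]]
```

View pics/s0c.png

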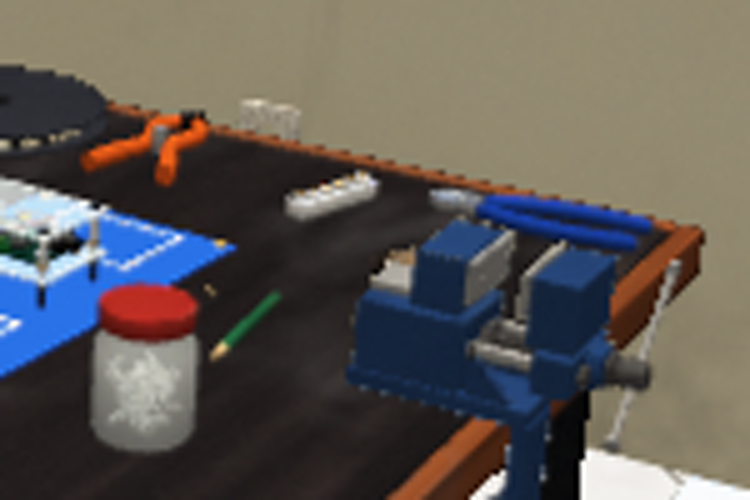

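```bash
python3 -c "
from bench import ctrl
print(ctrl.close_job()); print(ctrl.get_state()['time'])"
```

```text
the job is handed in; nothing more can be done
None
the job is handed in; nothing more can be done
```

I set out both mats in the order you asked and handed the job in at about 58 s. The spool, the tape on top of it and the jar are on the board mat. The small black adapter and the terminal strip are on the meter mat.

My last checks were top and side pictures taken with the arm clear:

| Thing | Distance from outline centre | Lengthwise angle |
|---|---|---|
| Tape (on the spool) | under 1 mm | – |
| Spool (measured before the tape went on) | about 1 mm | – |
| Jar | 1–3 mm, depending on the fit | – |
| Adapter | about 1 mm | about 3° (top fit); looked aligned in the wrist view |
| Terminal strip | about 2 mm (1–4 mm depending on the fit) | within 0.5° |

- **Upright:** everything stands right way up, and the jar was never tipped.
- **Forces:** the end-of-call wrist readings I saw stayed at about 5 N or less.
- **Disagreements:** the wrist and top cameras differed by 1–2 mm, which is within their calibration. The adapter's 3° comes from a coarse fit in the top picture. It was set down with the jaws within 0.2° of the mat, and the wrist view showed it straight.
- **Not measured:** I tried to measure the jar's lid in the wrist view just after releasing it. That gave no usable result, so the jar's figure rests on the top picture.

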